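Close and scan a sample tube

TASK

The blue tube in the slanted rack has been left open: first press its flip cap fully shut. Then take the yellow scanner from its stand, point its window square at the middle of the code label on the blue cap from about 8 cm away and hold it still there for about two seconds, without touching the rack or tubes with it. Last, seat the scanner back in its stand as it was and let go; leave the other caps shut and the cup, carton, gel bottle and amber vial where they stand.

Things in the scene. Friction and masses are not known exactly. Their poses are not given: they have to be found in the camera images.
- cap_blue (a joint): hinge angle of the blue flip cap, rad: 0 = shut flat on its tube, grows as it opens (to 2.3); starts wide open, 1.5 to 2.1, standing up from its hinge on the upper, far side of the tube. The hinge is stiff: the cap stays at any angle and moves with about 2 N at its free edge.
- cap_blue_code (a point): centre of the white 22 mm code label on the outside of the blue cap, a 33 mm disc 7 mm thick with an 8 mm thumb tab at its free edge. Moves with the cap. z: out of the label; x: towards the hinge, 17 mm off; y: hinge axis. With the cap shut the label is 106 mm above the table and faces up and to the rack's front (-x), 40 degrees from vertical.
- cap_blue_hinge (a point): middle of the blue cap's hinge axis, at the upper back rim of its tube, 111 mm above the table. Moves with the rack only; its y axis is the hinge axis, positive turn opens.
- cap_red (a joint): hinge angle of the red flip cap, rad: 0 = shut flat on its tube, grows as it opens (to 2.3); starts shut. The hinge is stiff: the cap stays at any angle and moves with about 2 N at its free edge.
- cap_green (a joint): hinge angle of the green flip cap, rad: 0 = shut flat on its tube, grows as it opens (to 2.3); starts shut. The hinge is stiff: the cap stays at any angle and moves with about 2 N at its free edge.
- rack: white fixed rack, 164 mm wide (y), base from 33 mm before to 83 mm behind its origin, 95 mm high; holds three white tubes 50 mm apart along y, cap colours in any order, leaning 40 degrees to the front (-x). Origin: on the table under the middle tube's rim. Shut caps reach 120 mm high; an open cap stands up to 40 mm above its hinge.
- scanner: hand-held code scanner, yellow bar 130 x 36 x 34 mm (x, y, z) with an angled grey nose at +x whose lower corner hangs 17 mm below the bar; about 160 g. Origin: centre of the bar's underside; x towards the nose, z up when in its stand.
- scanner_grip (a point): on the top face of the scanner's bar over its centre of mass, 12 mm ahead of the bar's middle, 34 mm above its underside; axes as scanner. Grasp the 36 mm width here from above.
- scanner_eye (a point): middle of the dark reading window at the nose's end (86 mm ahead of and 4 mm below the scanner's origin). z axis: the reading beam, which leaves 45 degrees below the bar's forward axis; y as the scanner's y.
- stand_seat (a point): where the scanner's origin rests in its black fixed stand: on the trough's floor, 55 mm above the table. x: the way the nose points, z up. Trough 42 mm wide inside, side walls 8 mm high and 5 mm thick from 75 mm behind to 42 mm ahead of this point; back wall 10 mm high, 70 mm behind. Foot 80 mm wide, from 80 mm behind to 50 mm ahead.
- cup: bystander: mint paper cup, 79 mm across at the rim, 90 mm high, with white syringes standing in it up to 155 mm; beside the rack. Origin: centre of its underside.
- carton: bystander: upright medicine carton 60 x 55 x 85 mm, white with green band; beside the rack. Origin: centre of its underside.
- ampoule: bystander: small amber glass vial with label and metal cap, 26 mm across, 46 mm high; beside the stand. Origin: centre of its underside.
- gel: bystander: blue hand-gel bottle with white cap, 50 mm across, 140 mm high; beside the stand. Origin: centre of its underside.
- tube_blue: the tube with the blue cap, fixed in the rack: 25 mm across, 62 mm long, leaning 40 degrees to the rack's front. Origin: on the table, 100 mm straight below the centre of the tube's rim; axes as the rack.
- tube_red: the tube with the red cap, fixed in the rack: 25 mm across, 62 mm long, leaning 40 degrees to the rack's front. Origin: on the table, 100 mm straight below the centre of the tube's rim; axes as the rack.
- tube_green: the tube with the green cap, fixed in the rack: 25 mm across, 62 mm long, leaning 40 degrees to the rack's front. Origin: on the table, 100 mm straight below the centre of the tube's rim; axes as the rack.
Things that resemble listed ones, but are neither listed nor needed, are in the scene too. What is meant by the scanner is not pink or purple, and is the smaller of those in its own colour.

How it is judged:
By the outcome, as a careful person would: the job done as asked, in the order asked, and still so for the second after the job is handed in, with the robot touching nothing.
It also fails if it takes over 66 s, if anything falls off the work surface, if the arm or the gripper's body presses on something with over 40 N, if the wrist force passes 120 N, or if a joint passes its speed limit or range.

ROBOT

A 6-joint arm with a two-finger parallel gripper is mounted at the origin on the work surface. World frame = base frame: x ahead of the robot, y to its left, z up, the work surface at z = 0. Lengths are in m, angles in rad, forces in N, time in s.
With the tool pointing down it reaches from about 0.425 to 0.95 m from the base axis. Payload 3.5 kg.
Tool frame: the origin (TCP) lies on the mounting face of the last link; the fingertips stand ahead of it and the grasp point (between the pads) lies 155 mm ahead of it (arm.finger_overhang is the z of the fingertips in the tool frame, in m); z points along the fingers, y is the direction in which the jaws open and shut (so a half turn about z gives the same grasp; the last joint's range is limited). The gripper opens to 85 mm and grips with 20 to 120 N. Pads are 22 mm wide; open, the fingers measure 114 mm over their backs; the gripper's body (76 mm by 85 mm) begins 54 mm behind the grasp point. The pads swing forward as they close: fully open they stand 13 mm farther back than shut.
Start: joints at [1.174, 0.286, 1.577, -0, 1.279, -0.15], TCP at [0.165, 0.655, 0.405] pointing down, gripper open.
Joint ranges: [-2.77, 2.77], [-0.9, 2.22], [0.21, 2.48], [-1.53, 4.67], [0.24, 2.81], [-2.84, 2.84]. Speed limits (rad/s): [2.79, 2.79, 3.14, 3.14, 3.14, 3.14].

INTERFACE

Orientations are given as a unit quaternion [x, y, z, w].
In Python, from workcell import arm gives the robot as it stands.
- The arm moves only by the tool arm_command, never from a script. Its argument "commands" is a list of rows, each an object of numbers: "x", "y", "z": the shift along the world's x, y, z in cm; "ax", "ay", "az": the turn, a rotation vector about the world's x, y, z in rad. A call has 1 to 8 rows; each row shifts and turns the commanded pose from where the row before left it; what a row does not reach is not made up. A row lasts 1/12 s, in which the tool goes at most 41.7 mm and 7.16 degrees, less where a joint would pass 70% of its speed; a pose out of reach is approached as far as the arm can. A call with a gripper value outside its range is refused whole. "grip" is the finger opening in cm, from 0 to 8.54, set as the call begins (left out, the last holds). The fingers move at their own pace and stop on an object; "grip_force" is the grip in N (left out, the last holds). Time passes only in rows, so rows that do not move let the fingers close. It gives the time, the measured TCP pose, the force and the opening at its end, in the units of the state.
- arm.get_obs(): the state, without advancing time (a new reading comes with each control period).
- arm.get_image(name): name is "scene" or "top"; returns a dict with "img" (420x560x3 uint8, blue, green, red), "depth" (420x560 float32, m along the optical axis (not along the pixel's ray), 0 where there is no reading), "K" (3x3 intrinsics, pixels), "dist_coeffs" ([k1, k2, p1, p2, k3] as OpenCV has them; the pictures are not rectified), "R" (3x3) and "t" (3): a world point X has camera coordinates R X + t. Camera axes: x right, y down, z forward; pixel columns grow to the right and rows downward; lengths in m; the calibration is good to about 2 mm. A picture is of the moment at which its call begins.
- arm.hand_in(): hands the job in, once; it reports no verdict.
The state is a dict: "time_s": time; "joint_pos": joint angles; "joint_vel": joint speeds; "effort": joint torques, N m; "ee_pos": TCP position; "tcp_rot": TCP orientation; "ft_force": force on the tool from outside, world axes, zero at the start; "ft_torque": the same for the moment, N m; "width": finger opening in m.
Only numpy, scipy, OpenCV 4.12 (cv2) and the standard library are available. Lean on these libraries where they do the work, as an engineer would, in place of code of your own. Each camera call takes 0.05 s, during which the arm holds its last target.

## Working session

There is one attempt and no reset: what is moved stays moved. The work goes in short steps, Python scripts to look and compute and a tool call to move; the robot and the scene stay as the last step left them, time stands still between calls to the robot, and variables do not carry over. Pictures are saved under pics/ and viewed, and the job is handed in when it is done.

Besides the shell and the picture viewer there is one more tool, called after "Emit:" in YAML: its name, and indented under it one key for each argument. arm_command: Moves the arm, as the interface text tells. Its arguments: {"type":"object","properties":{"commands":{"type":"array"},"grip":{"type":"number"},"grip_force":{"type":"number"}},"required":["commands"]}

```bash
ls; mkdir -p pics; python3 - <<'E'
from workcell import arm
import cv2,pickle
print(arm.get_obs(), arm.finger_overhang)
for n in("scene","top"):
    d=arm.get_image(n); cv2.imwrite(f"pics/{n}0.png",d["img"]); pickle.dump(d,open(f"{n}0.pkl","wb"))
    print(n,d["K"],d["R"],d["t"],d["dist_coeffs"])
E
```

```text
pics
{'time_s': 0.0, 'joint_pos': array([ 1.17400511e+00,  2.87201538e-01,  1.57820352e+00, -3.72642239e-07,
        1.27863471e+00, -1.50005993e-01]), 'joint_vel': array([-0.00171746, -0.00135031, -0.00106391,  0.00076918, -0.00053385,
        0.00062644]), 'effort': array([-1.39584608e-03, -4.05991137e+01, -2.92626286e+01, -2.28182294e-04,
        5.91404605e-03,  2.35472207e-06]), 'ee_pos': array([0.16476883, 0.65431523, 0.40330841]), 'tcp_rot': array([ 1.23079579e-01,  9.92396050e-01, -1.17815669e-03, -3.30194065e-04]), 'ft_force': array([ 0.29416407, -0.22791875, -0.49566501]), 'ft_torque': array([-0.00330827,  0.04266367,  0.00238997]), 'width': 0.08575788871024657} 0.1734
scene [[490.79396818   0.         284.9454209 ]
 [  0.         490.79396818 206.12510366]
 [  0.           0.           1.        ]] [[ 0.40934869  0.91232058  0.01023787]
 [ 0.77808727 -0.34321581 -0.5261018 ]
 [-0.4764597   0.22332505 -0.85035997]] [-0.22817313 -0.42607916  1.56294514] [0.05763773 0.         0.         0.         0.        ]
top [[504.26248346   0.         288.57783726]
 [  0.         504.26248346 203.15242359]
 [  0.           0.           1.        ]] [[ 0.00722418 -0.9998907   0.0128999 ]
 [-0.99044009 -0.00893182 -0.13765409]
 [ 0.13775426 -0.01178214 -0.99039636]] [-0.01743411  0.5931718   1.40545571] [0.03330814 0.         0.         0.         0.        ]
```

View pics/scene0.png

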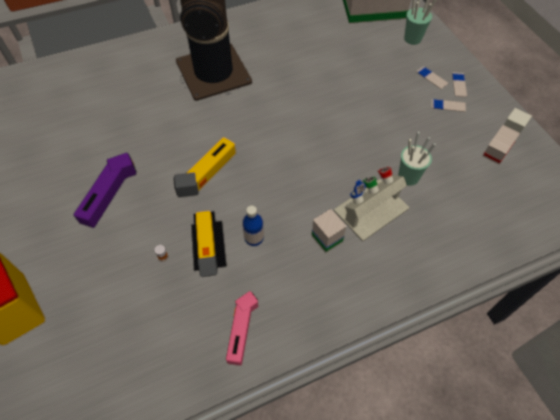

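View pics/top0.png

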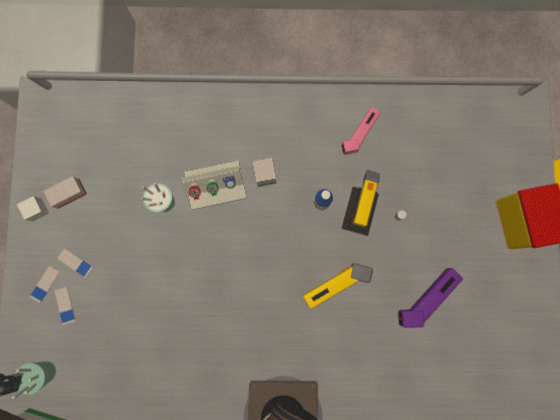

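The top view shows four scanner-like things: yellow in the black stand (366,203), a bigger yellow loose on the table (337,286), pink (361,130) and purple (431,299). The one in the stand looks like the right choice, so I'll check it with crops and sizes.

```bash
cat > h.py <<'E'
import numpy as np,cv2,pickle
def cloud(d):
    h,w=d["depth"].shape
    u,v=np.meshgrid(np.arange(w),np.arange(h))
    p=cv2.undistortPoints(np.stack([u,v],-1).reshape(-1,1,2).astype(np.float64),d["K"],d["dist_coeffs"]).reshape(h,w,2)
    z=d["depth"][...,None].astype(float)
    c=np.concatenate([p*z,z],-1)
    X=(c-d["t"])@d["R"]
    X[d["depth"]==0]=np.nan
    return X
def proj(d,P):
    P=np.atleast_2d(P).astype(float)
    return cv2.projectPoints(P,cv2.Rodrigues(d["R"])[0],d["t"],d["K"],d["dist_coeffs"])[0].reshape(-1,2)
def crop(d,x0,y0,x1,y1,s,fn):
    cv2.imwrite(fn,cv2.resize(d["img"][y0:y1,x0:x1],None,fx=s,fy=s,interpolation=cv2.INTER_CUBIC))
E
python3 - <<'E'
from h import *
T=pickle.load(open("top0.pkl","rb"));S=pickle.load(open("scene0.pkl","rb"))
a=lambda d,b,s:cv2.resize(d["img"][b[1]:b[3],b[0]:b[2]],s,interpolation=cv2.INTER_CUBIC)
m=np.vstack([np.hstack([a(T,(330,160,410,240),(400,300*0+300)),a(T,(180,150,260,210),(400,300))]),np.hstack([a(S,(180,190,260,280),(400,300)),a(S,(335,160,415,220),(400,300))])])
cv2.imwrite("pics/crops0.png",m)
for n,d in(("top",T),("scene",S)):
    X=cloud(d);hsv=cv2.cvtColor(d["img"],cv2.COLOR_BGR2HSV)
    ye=cv2.inRange(hsv,(18,130,90),(35,255,255))
    nl,lab,st,ce=cv2.connectedComponentsWithStats(ye)
    for i in range(1,nl):
        if st[i,4]>60:
            P=X[lab==i];P=P[~np.isnan(P[:,0])]
            (c,s,ang)=cv2.minAreaRect(P[:,:2].astype(np.float32)*1000)
            print(n,st[i],"c",np.round(c),np.round(s),round(ang,1),"z",np.percentile(P[:,2],[5,50,95]).round(3))
E
```

```text
top [554 158   6  30 144] c [ 740. -982.] [108. 580.] 25.4 z [-0.73  -0.718 -0.005]
top [353 180  25  47 618] c [ 590. -228.] [ 41. 129.] 74.6 z [0.071 0.09  0.095]
top [ 496  193   35   56 1238] c [ 541. -635.] [148.  16.] 11.6 z [0.025 0.088 0.143]
top [303 266  56  43 827] c [ 356. -133.] [ 44. 163.] 30.8 z [0.041 0.049 0.054]
scene [ 187  137   49   53 1021] c [ 337. -126.] [ 76. 192.] 29.8 z [0.01  0.046 0.051]
scene [195 211  20  48 732] c [ 564. -219.] [ 42. 186.] 76.3 z [0.067 0.088 0.092]
scene [   0  253   45   92 2015] c [ 526. -649.] [ 93. 230.] 82.4 z [0.016 0.074 0.138]
```

View pics/crops0.png

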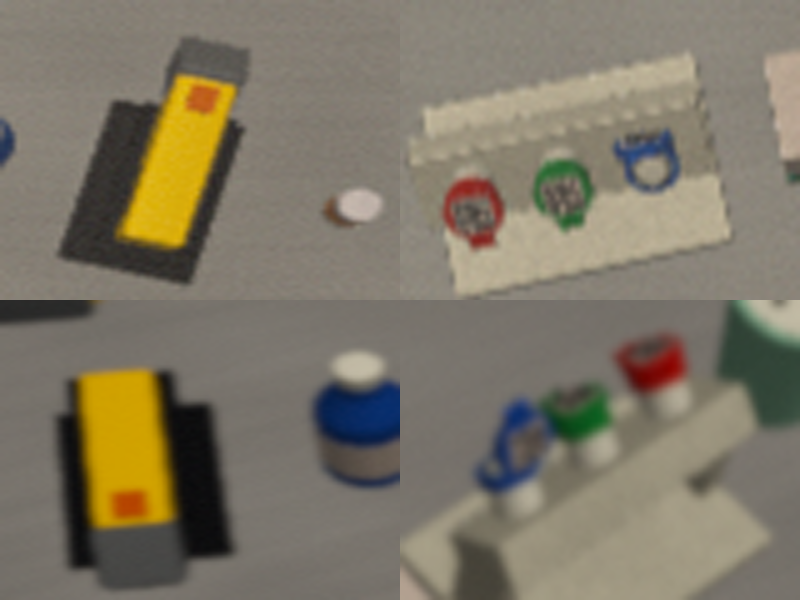

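```bash
cat > fit.py <<'E'
from h import *
from scipy.optimize import least_squares
T=pickle.load(open("top0.pkl","rb"));S=pickle.load(open("scene0.pkl","rb"))
def rays(d,uv):
    p=cv2.undistortPoints(np.asarray(uv,float).reshape(-1,1,2),d["K"],d["dist_coeffs"]).reshape(-1,2)
    D=np.c_[p,np.ones(len(p))]@d["R"]; o=-d["t"]@d["R"]
    return o,D
def toz(d,uv,z):
    o,D=rays(d,uv);return o+D*((z-o[2])/D[:,2])[:,None]
def biggest(m,win):
    z=np.zeros_like(m);x0,y0,x1,y1=win;z[y0:y1,x0:x1]=m[y0:y1,x0:x1]
    c,_=cv2.findContours(z,cv2.RETR_EXTERNAL,cv2.CHAIN_APPROX_NONE)
    return max(c,key=cv2.contourArea)
if __name__=="__main__":
    hs={n:cv2.cvtColor(d["img"],cv2.COLOR_BGR2HSV) for n,d in(("T",T),("S",S))}
    D={"T":T,"S":S}
    # scanner: yellow top face
    for n,w in(("T",(345,170,385,235)),("S",(185,200,230,265))):
        m=cv2.inRange(hs[n],(5,130,90),(35,255,255))
        c=biggest(m,w);P=toz(D[n],c,.089)
        r=cv2.minAreaRect((P[:,:2]*1000).astype(np.float32));print("scanner",n,r)
    def R(f):
        return f
    win={"T":{"red":(185,180,205,205),"green":(203,178,220,198)},"S":{"red":(375,162,398,186),"green":(360,172,382,195)}}
    obs={}
    for n in"TS":
        for k in("red","green"):
            h=hs[n]
            m=cv2.inRange(h,(40,90,30),(85,255,255)) if k=="green" else (cv2.inRange(h,(0,120,40),(9,255,255))|cv2.inRange(h,(168,120,40),(180,255,255)))
            c=cv2.convexHull(biggest(m,win[n][k]));obs[n,k]=c.reshape(-1,2)
            print(n,k,cv2.contourArea(c),cv2.boundingRect(c))
    s,co=np.sin(np.radians(40)),np.cos(np.radians(40))
    ex=np.array([co,0,s]);ez=np.array([-s,0,co]);ey=np.array([0,1.,0])
    th=np.linspace(0,2*np.pi,60)
    def cap(o,yaw,ty):
        lab=np.array([0,ty,.100])+ez*.0075
        pts=[lab+h*ez+.0165*(np.cos(t)*ex+np.sin(t)*ey) for t in th for h in(0,-.007)]
        pts+= [lab-(.0245)*ex+sg*.006*ey+h*ez for sg in(-1,1) for h in(0,-.004)]
        c,q=np.cos(yaw),np.sin(yaw)
        return np.array(pts)@np.array([[c,q,0],[-q,c,0],[0,0,1]])+[o[0],o[1],0]
    ys={"red":.05,"green":0}
    def cen(hull):
        M=cv2.moments(hull.astype(np.float32).reshape(-1,1,2));return np.array([M["m10"],M["m01"]])/M["m00"]
    def res(p,views="TS"):
        out=[]
        for n in views:
            for k in("red","green"):
                hull=cv2.convexHull(proj(D[n],cap(p[:2],p[2],ys[k])).astype(np.float32))
                out+=list(cen(hull)-cen(obs[n,k]))
        return np.array(out)
    for v in("T","S","TS"):
        f=least_squares(res,[.6,.15,.1],args=(v,));print(v,f.x,f.fun.round(2))
    p=f.x;c,q=np.cos(p[2]),np.sin(p[2])
    Rk=np.array([[c,-q,0],[q,c,0],[0,0,1]])
    W=lambda P:np.atleast_2d(P)@Rk.T+[p[0],p[1],0]
    print("hinge",W([.013,-.05,.111]),"label",W([-.0048,-.05,.1058]))
    im=T["img"].copy()
    big=cv2.resize(im[140:220,170:280],None,fx=7,fy=7,interpolation=cv2.INTER_CUBIC)
    def dr(P,col):
        u=((proj(T,W(P))-[170,140]+.5)*7).astype(int);cv2.polylines(big,[u],True,col,1)
    dr([[-.033,-.082,.004],[-.033,.082,.004],[.083,.082,.004],[.083,-.082,.004]],(0,0,255))
    for k in("red","green"):
        u=((proj(T,cap(p[:2],p[2],ys[k]))-[170,140]+.5)*7).astype(np.int32);cv2.polylines(big,[cv2.convexHull(u)],True,(255,0,255),1)
    dr([[.013,-.058,.111],[.013,-.042,.111]],(0,255,255))
    cv2.imwrite("pics/rackfit.png",big)
E
python3 fit.py
```

```text
scanner T ((589.92236328125, -224.56918334960938), (40.05615997314453, 131.25286865234375), 74.61134338378906)
scanner S ((591.6430053710938, -223.41717529296875), (38.754703521728516, 126.49447631835938), 74.79945373535156)
T red 82.5 (189, 186, 12, 10)
T green 70.0 (207, 182, 11, 10)
S red 90.0 (379, 168, 13, 11)
S green 71.0 (364, 179, 13, 9)
T [0.63501299 0.20145627 0.27980505] [-0.1   0.39 -0.07 -0.39]
S [0.63296041 0.19969838 0.18469568] [ 0.22  0.46 -0.13 -0.53]
TS [ 0.61582879  0.19888336 -0.52357247] [ 1.45 -6.84 -0.68  6.28  2.56  6.26 -2.65 -5.77]
hinge [[0.60208843 0.14908173 0.111     ]] label [[0.58667295 0.15798133 0.1058    ]]
```

```bash
sleep 3
```

```text
(no output)
```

View pics/rackfit.png

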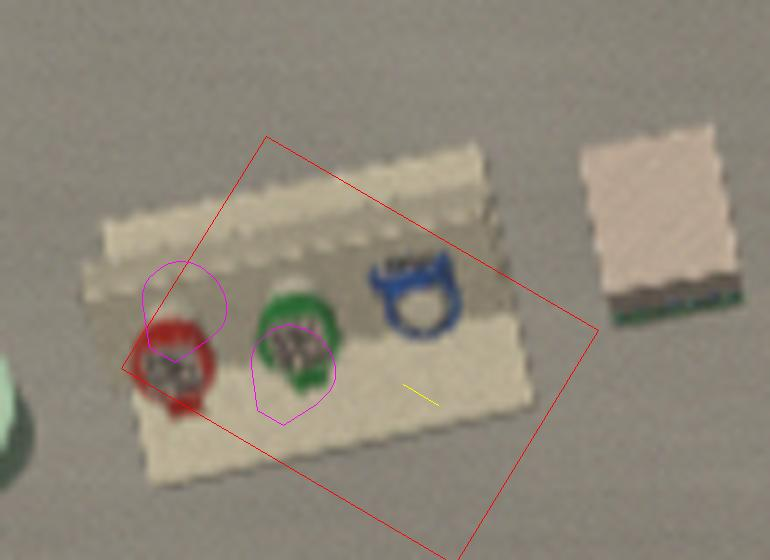

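```bash
python3 - <<'E'
s=open('fit.py').read()
s=s.replace("f=least_squares(res,[.6,.15,.1],args=(v,))","f=least_squares(res,[.634,.2,.2],args=(v,),diff_step=1e-3,x_scale=[.01,.01,.1])")
s=s.replace("""    p=f.x;c""","""    X=cloud(T)
    for uv in((200,203),(220,200),(235,195),(215,172),(215,168),(237,165),(200,177)): print(uv,X[uv[1],uv[0]].round(4))
    fc=np.array([[152,487],[532,402]])/7+[170,140]-.5
    for z in(0,.008):
        G=toz(T,fc,z);dd=G[0]-G[1];print("front edge",G.round(4),np.linalg.norm(dd),np.arctan2(-dd[0],dd[1]))
    p=f.x;c""")
open('fit.py','w').write(s)
E
python3 fit.py
```

```text
scanner T ((589.92236328125, -224.56918334960938), (40.05615997314453, 131.25286865234375), 74.61134338378906)
scanner S ((591.6430053710938, -223.41717529296875), (38.754703521728516, 126.49447631835938), 74.79945373535156)
T red 82.5 (189, 186, 12, 10)
T green 70.0 (207, 182, 11, 10)
S red 90.0 (379, 168, 13, 11)
S green 71.0 (364, 179, 13, 9)
T [0.6340367  0.20075469 0.23737272] [-0.11  0.02  0.11 -0.02]
S [0.63421629 0.20007777 0.2344812 ] [-0.16  0.17  0.15 -0.16]
TS [0.63408732 0.20042937 0.23601641] [ 0.01 -0.02  0.22 -0.04 -0.08  0.06  0.25 -0.24]
(200, 203) [0.5954 0.2454 0.0124]
(220, 200) [0.6052 0.1878 0.0096]
(235, 195) [0.6198 0.144  0.0136]
(215, 172) [0.6743 0.195  0.0801]
(215, 168) [0.6999 0.2046 0.0126]
(237, 165) [0.7103 0.1404 0.0091]
(200, 177) [0.6567 0.234  0.0951]
front edge [[0.5789 0.2726 0.    ]
 [0.6164 0.1142 0.    ]] 0.16274741431430959 0.23263889463763823
front edge [[0.5779 0.2711 0.008 ]
 [0.6152 0.1136 0.008 ]] 0.16186401912404338 0.23263889463763773
hinge [[0.65841849 0.15485532 0.111     ]] label [[0.64111196 0.15069312 0.1058    ]]
```

```bash
sleep 3
```

```text
(no output)
```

View pics/rackfit.png

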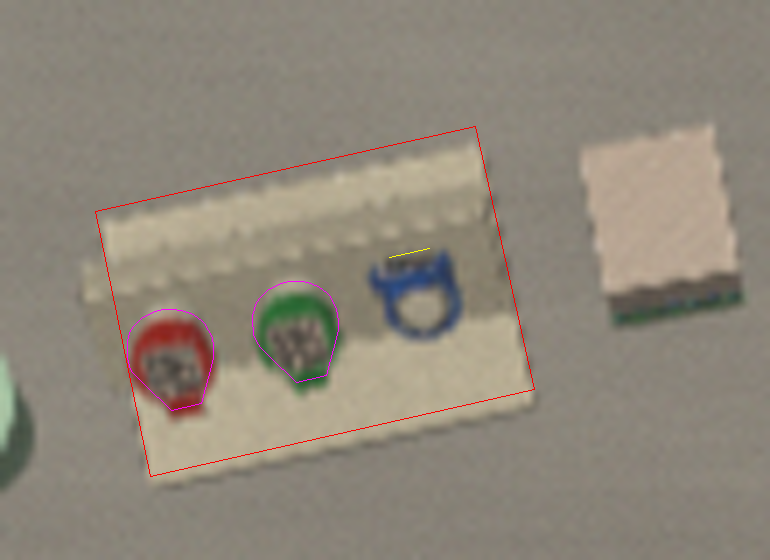

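```bash
cat > ov.py <<'E'
from fit import *
s,co=np.sin(np.radians(40)),np.cos(np.radians(40))
ex=np.array([co,0,s]);ez=np.array([-s,0,co]);ey=np.array([0,1.,0])
H=np.array([.013,0,.111])
th=np.linspace(0,2*np.pi,60)
def rackW(p):
    c,q=np.cos(p[2]),np.sin(p[2]);Rk=np.array([[c,-q,0],[q,c,0],[0,0,1]])
    return Rk,(lambda P:np.atleast_2d(P)@Rk.T+[p[0],p[1],0])
def cap(ty,q):
    c,n=np.cos(q),np.sin(q);Ry=np.array([[c,0,n],[0,1,0],[-n,0,c]])
    X,Z=Ry@ex,Ry@ez;h=H+[0,ty,0];lab=h-.017*X+.0075*Z
    f=lambda r,k:np.array([lab-k*Z+r*(np.cos(t)*X+np.sin(t)*ey) for t in th])
    tab=np.array([lab-.0165*X+.006*ey,lab-.0245*X+.006*ey,lab-.0245*X-.006*ey,lab-.0165*X-.006*ey])
    return f(.0165,0),f(.0165,.007),f(.011,0)[::3],tab
def draw(d,p,q,win,sc,fn):
    Rk,W=rackW(p);x0,y0,x1,y1=win
    big=cv2.resize(d["img"][y0:y1,x0:x1],None,fx=sc,fy=sc,interpolation=cv2.INTER_CUBIC)
    def dr(P,col):
        u=((proj(d,W(P))-[x0,y0]+.5)*sc).astype(int);cv2.polylines(big,[u],True,col,1)
    for z,c in((0,(0,0,255)),(.01,(0,128,255))):dr([[-.033,-.082,z],[-.033,.082,z],[.083,.082,z],[.083,-.082,z]],c)
    for ty,a in((.05,0),(0,0),(-.05,q)):
        A,B,L,t=cap(ty,a);dr(A,(255,0,255));dr(B,(255,255,0));dr(t,(0,255,255))
    cv2.imwrite(fn,big)
if __name__=="__main__":
    p=[.6300,.2005,.234]
    draw(T,p,1.8,(170,150,280,220),7,"pics/ovT.png");draw(S,p,1.8,(320,150,420,230),7,"pics/ovS.png")
E
python3 ov.py
sleep 4
```

```text
(no output)
```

View pics/ovT.png

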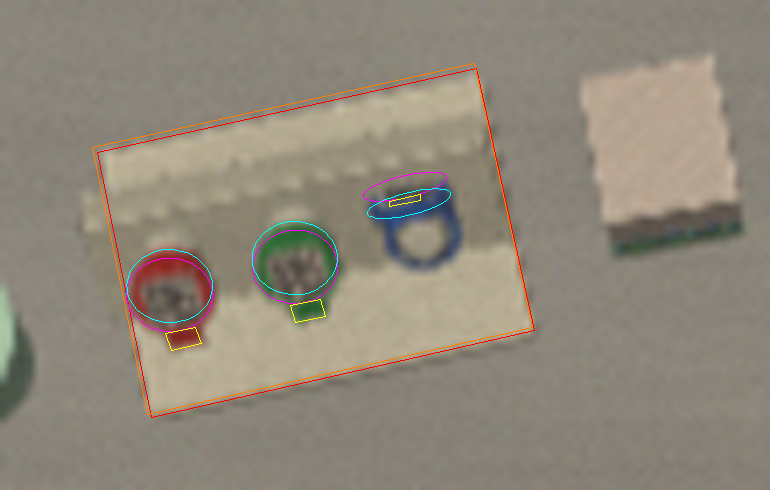

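View pics/ovS.png

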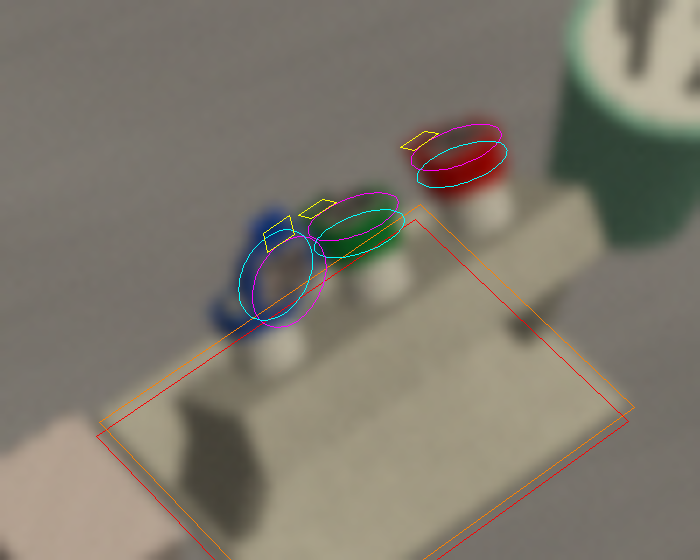

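```bash
cat > plan.py <<'E'
from ov import *
from scipy.spatial.transform import Rotation as Ro
P=[.6295,.2,.231]
Rk,W=rackW(P)
def tool(alpha):  # rack frame: z=(sin a,0,-cos a), y = +rack y -> x=y×z
    z=np.array([np.sin(alpha),0,-np.cos(alpha)]);y=ey;x=np.cross(y,z)
    return Rk@np.c_[x,y,z]
def face(q,r):
    c,n=np.cos(q),np.sin(q);Ry=np.array([[c,0,n],[0,1,0],[-n,0,c]])
    return H+[0,-.05,0]-r*(Ry@ex)+.0075*(Ry@ez)
def tcp_from_tip(tip_rack,alpha,front=0):
    R=tool(alpha); # front offset: rack-front side of block
    xt=Rk.T@R[:,0]; s=-1 if xt[0]>0 else 1
    F=np.asarray(tip_rack)-front*s*xt
    return W(F)[0]-.1734*R[:,2],R
def delta(pos,R,obs):
    dp=(pos-obs["ee_pos"])*100
    rv=(Ro.from_matrix(R)*Ro.from_quat(obs["tcp_rot"]).inv()).as_rotvec()
    return dp.round(2),rv.round(3)
E
python3 - <<'E'
from plan import *
from workcell import arm
o=arm.get_obs()
print("above",delta(*tcp_from_tip([.058,-.05,.22],0),o))
X=cloud(T)
for n,uv in(("gel",(326,196)),("vial",(402,215)),("cup",(157,197)),("carton",(264,170))):print(n,X[uv[1],uv[0]].round(3))
E
```

```text
above (array([ 53.26, -48.97,  -1.01]), array([ 0.002, -0.   ,  0.478]))
gel [ 0.6   -0.112  0.138]
vial [ 0.561 -0.336  0.047]
cup [0.6   0.351 0.092]
carton [0.68  0.057 0.086]
```

Emit:
arm_command:
  commands:
    - {"x":2.6,"y":-2.4,"az":0.024}
    - {"x":2.7,"y":-2.45,"az":0.024}
    - {"x":2.7,"y":-2.45,"az":0.024}
    - {"x":2.7,"y":-2.45,"az":0.024}
    - {"x":2.7,"y":-2.45,"az":0.024}
    - {"x":2.7,"y":-2.45,"az":0.024}
    - {"x":2.7,"y":-2.45,"az":0.024}
    - {"x":2.7,"y":-2.45,"az":0.024}
  grip: 0

```text
invalid input
```

Emit:
arm_command:
  commands:
    - {"x":2.7,"y":-2.45,"az":0.024}
    - {"x":2.7,"y":-2.45,"az":0.024}
    - {"x":2.7,"y":-2.45,"az":0.024}
    - {"x":2.7,"y":-2.45,"az":0.024}
    - {"x":2.7,"y":-2.45,"az":0.024}
    - {"x":2.7,"y":-2.45,"az":0.024}
    - {"x":2.7,"y":-2.45,"az":0.024}
    - {"x":2.7,"y":-2.45,"az":0.024}

```text
invalid input
```

Emit:
arm_command:
  commands:
    - {"x":2.6,"y":-2.45,"az":0.024}
    - {"x":2.6,"y":-2.45,"az":0.024}
    - {"x":2.6,"y":-2.45,"az":0.024}
    - {"x":2.3,"y":-2.45,"az":0.024}
    - {}

```text
invalid input
```

```bash
python3 - <<'E'
from plan import *
from workcell import arm
o=arm.get_obs();print(o["time_s"],o["ee_pos"],o["ft_force"],o["width"])
pos,R=tcp_from_tip([.058,-.05,.22],0)
print("above",delta(pos,R,o))
for n in("scene","top"):
    d=arm.get_image(n);pickle.dump(d,open(n+"1.pkl","wb"))
    u=proj(d,[o["ee_pos"]+.1734*Ro.from_quat(o["tcp_rot"]).as_matrix()[:,2]])[0];print(n,u)
    w=(160,90,290,200) if n=="top" else (310,60,440,230)
    crop(d,*w,4 if n=="scene" else 5,f"pics/{n}1.png")
E
```

```text
0.1 [0.16479361 0.65433456 0.40345316] [ 0.39801202  0.33154151 -0.14374103] 0.08525950784982003
above (array([ 53.26, -48.97,  -1.01]), array([ 0.002, -0.   ,  0.478]))
scene [437.37849798 -17.69283518]
top [  2.51054018 371.47670099]
```

View pics/scene1.png

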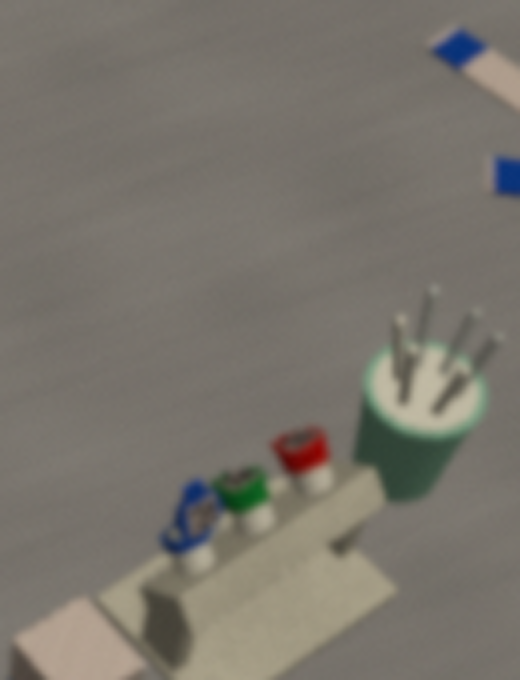

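View pics/top1.png

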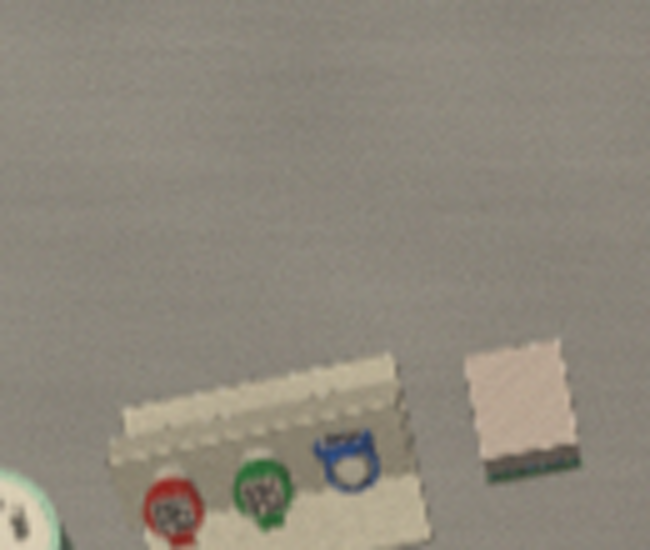

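The pictures show the arm hasn't moved, because the calls were refused. I'll try again with all six keys in each row.

Emit:
arm_command:
  commands:
    - {"x":2.6,"y":-2.4,"z":0,"ax":0,"ay":0,"az":0.024}
  grip: 0
  grip_force: 30

```text
time_s: 0.28
ee_pos: [0.1879, 0.6323, 0.4041]
tcp_rot: [0.109, 0.994, 0.001, -0.001]
ft_force: [0.5, -0.6, -0.4]
width: 0.0757
```

Emit:
arm_command:
  commands:
    - {"x":2.7,"y":-2.5,"z":0,"ax":0,"ay":0,"az":0.024}
    - {"x":2.7,"y":-2.5,"z":0,"ax":0,"ay":0,"az":0.024}
    - {"x":2.7,"y":-2.5,"z":0,"ax":0,"ay":0,"az":0.024}
    - {"x":2.7,"y":-2.5,"z":0,"ax":0,"ay":0,"az":0.024}
    - {"x":2.7,"y":-2.5,"z":0,"ax":0,"ay":0,"az":0.024}
    - {"x":2.7,"y":-2.5,"z":0,"ax":0,"ay":0,"az":0.024}
    - {"x":2.7,"y":-2.5,"z":0,"ax":0,"ay":0,"az":0.024}
    - {"x":2.7,"y":-2.5,"z":0,"ax":0,"ay":0,"az":0.024}

```text
time_s: 0.95
ee_pos: [0.4078, 0.4291, 0.4046]
tcp_rot: [0.015, 1.0, -0.0, -0.0]
ft_force: [-0.2, 0.4, -0.0]
width: -0.0002
```

Emit:
arm_command:
  commands:
    - {"x":2.7,"y":-2.5,"z":0,"ax":0,"ay":0,"az":0.024}
    - {"x":2.7,"y":-2.5,"z":0,"ax":0,"ay":0,"az":0.024}
    - {"x":2.7,"y":-2.5,"z":0,"ax":0,"ay":0,"az":0.024}
    - {"x":2.7,"y":-2.5,"z":0,"ax":0,"ay":0,"az":0.024}
    - {"x":2.7,"y":-2.5,"z":0,"ax":0,"ay":0,"az":0.024}
    - {"x":2.7,"y":-2.5,"z":0,"ax":0,"ay":0,"az":0.024}
    - {"x":2.7,"y":-2.5,"z":0,"ax":0,"ay":0,"az":0.024}
    - {"x":2.7,"y":-2.5,"z":0,"ax":0,"ay":0,"az":0.024}

```text
time_s: 1.62
ee_pos: [0.6239, 0.2291, 0.4045]
tcp_rot: [-0.081, 0.997, 0.0, -0.0]
ft_force: [0.1, 0.8, -0.5]
width: 0.0
```

```bash
python3 - <<'E'
from plan import *
from workcell import arm
o=arm.get_obs();print(o["time_s"],o["ee_pos"],o["ft_force"],o["width"])
print("above",delta(*tcp_from_tip([.058,-.05,.22],0),o))
E
```

```text
1.6167 [0.62391424 0.22906597 0.40447565] [ 0.05339163  0.82541699 -0.46312998] 1.4128386430901086e-06
above (array([ 7.35, -6.45, -1.11]), array([-0.   , -0.   ,  0.069]))
```

Emit:
arm_command:
  commands:
    - {"x":2.6,"y":-2.3,"z":0,"ax":0,"ay":0,"az":0.024}
    - {"x":2.5,"y":-2.3,"z":0,"ax":0,"ay":0,"az":0.024}
    - {"x":1.8,"y":-1.5,"z":-0.5,"ax":0,"ay":0,"az":0.015}
    - {"x":0,"y":0,"z":-0.5,"ax":0,"ay":0,"az":0}
    - {"x":0,"y":0,"z":0,"ax":0,"ay":0,"az":0}

```text
time_s: 2.03
ee_pos: [0.6923, 0.1682, 0.3924]
tcp_rot: [-0.111, 0.994, 0.0, -0.002]
ft_force: [-0.6, 0.3, -0.0]
width: -0.0002
```

```bash
cat > look.py <<'E'
from plan import *
from workcell import arm
import sys
def look(tag,wT=(160,100,290,200),wS=(310,100,440,230),sT=6,sS=4.5):
    o=arm.get_obs();r={}
    for n,w,s in(("scene",wS,sS),("top",wT,sT)):
        if w is None: continue
        d=arm.get_image(n);r[n]=d;pickle.dump(d,open(n+tag+".pkl","wb"))
        crop(d,*w,s,f"pics/{n}{tag}.png")
    return o,r
E
python3 - <<'E'
from look import *
o,r=look("2")
print(o["time_s"],o["ee_pos"],o["ft_force"],o["width"])
print("above",delta(*tcp_from_tip([.058,-.05,.22],0),o))
E
```

```text
2.0333 [0.6923195  0.16823587 0.39236073] [-0.60607758  0.27863585 -0.00267821] -0.00020744250838418697
above (array([ 0.51, -0.36,  0.1 ]), array([ 0.   , -0.004,  0.009]))
```

View pics/scene2.png

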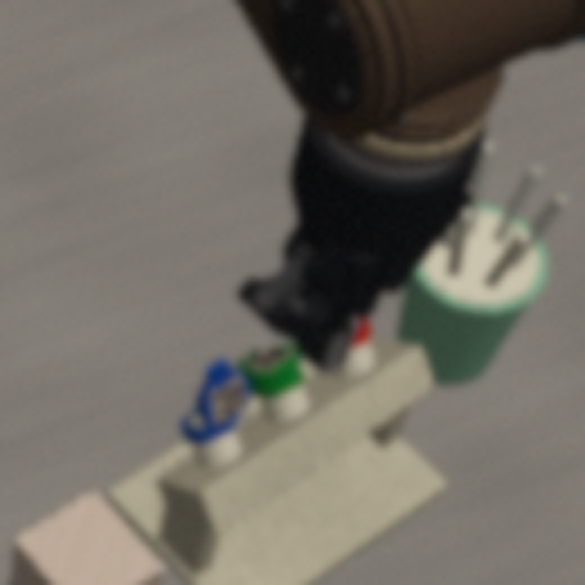

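View pics/top2.png

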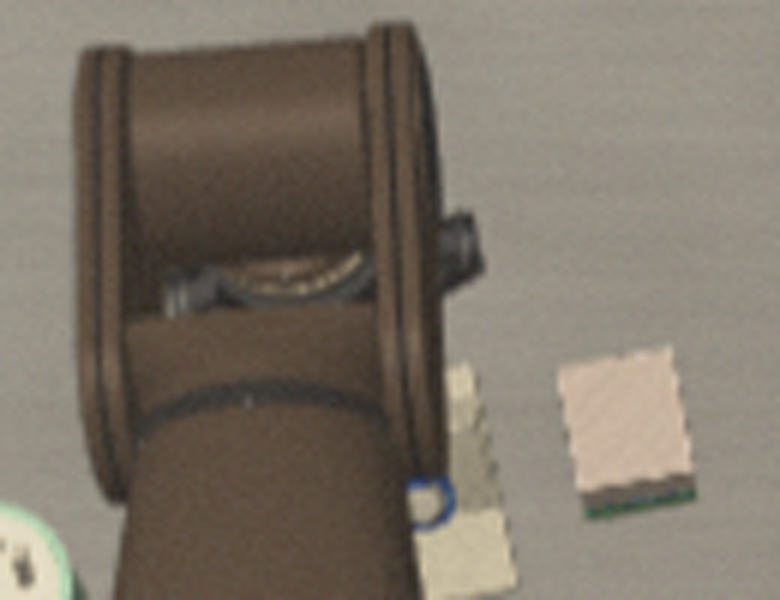

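```bash
python3 - <<'E'
from plan import *
from workcell import arm
o=arm.get_obs()
qs=np.r_[2.0,1.8,1.6,1.4,1.2,1.0,.85,.7]
for q in qs:
    f=face(q,.028);print(q,f.round(4))
print("down",delta(*tcp_from_tip([.058,-.05,.128],0),o))
last=None
for q in qs:
    pos,R=tcp_from_tip(face(q,.028),0,front=.011)
    print(round(q,2),pos.round(4), None if last is None else ((pos-last)*100).round(2));last=pos
for q in(.7,.5,.3,.15,.0,-.05):
    a=np.radians(40)-max(q,0)
    pos,R=tcp_from_tip(face(q,.018),a)
    print(q,round(a,2),pos.round(4),((pos-last)*100).round(2));last=pos
print("axis",Rk@ey)
E
```

```text
2.0 [ 0.0128 -0.05    0.14  ]
1.8 [ 0.007  -0.05    0.1394]
1.6 [ 0.0015 -0.05    0.1376]
1.4 [-0.0035 -0.05    0.1348]
1.2 [-0.0079 -0.05    0.131 ]
1.0 [-0.0115 -0.05    0.1265]
0.85 [-0.0135 -0.05    0.1226]
0.7 [-0.015  -0.05    0.1186]
down (array([ 0.61, -0.54, -9.24]), array([-0.   , -0.002,  0.007]))
2.0 [0.6641 0.1568 0.3134] None
1.8 [0.6585 0.1555 0.3128] [-0.56 -0.13 -0.06]
1.6 [0.6531 0.1542 0.311 ] [-0.54 -0.13 -0.18]
1.4 [0.6482 0.153  0.3082] [-0.49 -0.12 -0.28]
1.2 [0.6439 0.152  0.3044] [-0.43 -0.1  -0.38]
1.0 [0.6405 0.1512 0.2999] [-0.35 -0.08 -0.46]
0.85 [0.6385 0.1507 0.296 ] [-0.2  -0.05 -0.38]
0.7 [0.6371 0.1504 0.292 ] [-0.14 -0.03 -0.41]
0.7 -0.0 [0.6364 0.1503 0.2919] [-0.07 -0.02 -0.  ]
0.5 0.2 [0.6018 0.1421 0.2848] [-3.46 -0.81 -0.71]
0.3 0.4 [0.5692 0.1344 0.2708] [-3.26 -0.77 -1.4 ]
0.15 0.55 [0.5469 0.1292 0.256 ] [-2.23 -0.52 -1.48]
0.0 0.7 [0.527  0.1245 0.238 ] [-1.99 -0.47 -1.8 ]
-0.05 0.7 [0.5273 0.1246 0.2371] [ 0.03  0.01 -0.09]
axis [-0.22895108  0.97343793  0.        ]
```

Emit:
arm_command:
  commands:
    - {"x":0.3,"y":-0.3,"z":-2.0,"ax":0,"ay":0,"az":0.005}
    - {"x":0.3,"y":-0.2,"z":-2.5,"ax":0,"ay":0,"az":0}
    - {"x":0,"y":0,"z":-2.5,"ax":0,"ay":0,"az":0}
    - {"x":0,"y":0,"z":-1.2,"ax":0,"ay":0,"az":0}
    - {"x":0,"y":0,"z":0,"ax":0,"ay":0,"az":0}
    - {"x":0,"y":0,"z":0,"ax":0,"ay":0,"az":0}

```text
time_s: 2.63
ee_pos: [0.6973, 0.1655, 0.3126]
tcp_rot: [-0.115, 0.993, 0.0, -0.001]
ft_force: [0.5, 1.1, 0.7]
width: -0.0001
```

```bash
python3 - <<'E'
from look import *
o,r=look("3",wT=None)
print(o["time_s"],o["ee_pos"],o["ft_force"],o["width"])
print("q1.9",delta(*tcp_from_tip(face(1.9,.028),0,front=.011),o))
E
```

```text
2.6333 [0.69731779 0.16547946 0.31263894] [0.45882052 1.13248412 0.65792438] -0.00014213772663994637
q1.9 (array([-3.6 , -0.94,  0.06]), array([ 0.   , -0.001,  0.001]))
```

View pics/scene3.png

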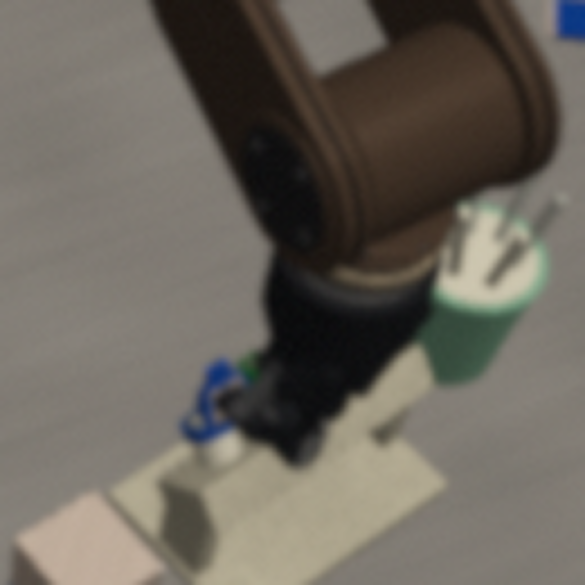

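Emit:
arm_command:
  commands:
    - {"x":-1.4,"y":-0.35,"z":0,"ax":0,"ay":0,"az":0}
    - {"x":-1.4,"y":-0.35,"z":0,"ax":0,"ay":0,"az":0}
    - {"x":-0.7,"y":-0.2,"z":-0.1,"ax":0,"ay":0,"az":0}
    - {"x":-0.6,"y":-0.15,"z":-0.1,"ax":0,"ay":0,"az":0}
    - {"x":-0.5,"y":-0.12,"z":-0.2,"ax":0,"ay":0,"az":0}
    - {"x":-0.5,"y":-0.12,"z":-0.3,"ax":0,"ay":0,"az":0}
    - {"x":-0.4,"y":-0.1,"z":-0.35,"ax":0,"ay":0,"az":0}
    - {"x":-0.35,"y":-0.1,"z":-0.4,"ax":0,"ay":0,"az":0}

```text
time_s: 3.35
ee_pos: [0.6394, 0.1496, 0.299]
tcp_rot: [-0.114, 0.993, 0.0, 0.001]
ft_force: [0.2, -0.6, 3.0]
width: 0.0003
```

```bash
python3 - <<'E'
from look import *
o,r=look("4",wT=None)
print(o["time_s"],o["ee_pos"],o["ft_force"],o["width"])
print("q.7",delta(*tcp_from_tip(face(.7,.028),0,front=.011),o))
E
```

```text
3.35 [0.63935163 0.14963512 0.29900474] [ 0.16717668 -0.59654448  2.9842437 ] 0.0003027336959030377
q.7 (array([-0.23,  0.08, -0.71]), array([-0.   ,  0.001,  0.002]))
```

View pics/scene4.png

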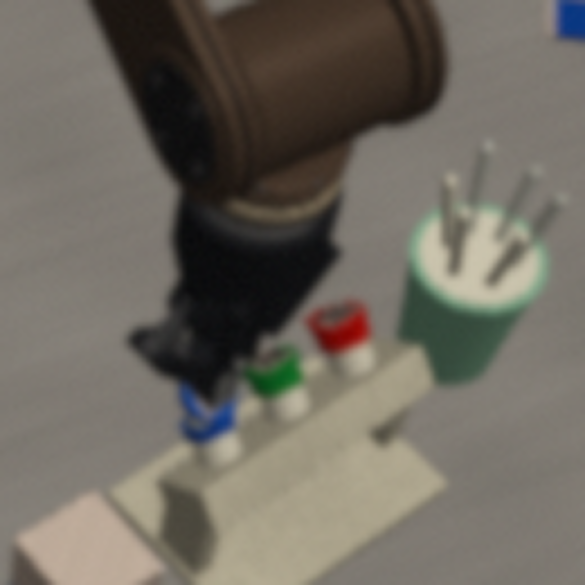

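Emit:
arm_command:
  commands:
    - {"x":-0.2,"y":0.0,"z":-0.4,"ax":0,"ay":0,"az":0}
    - {"x":-0.1,"y":0.07,"z":-0.35,"ax":0,"ay":0,"az":0}
    - {"x":-1.75,"y":-0.41,"z":-0.3,"ax":0.023,"ay":-0.097,"az":0}
    - {"x":-1.7,"y":-0.4,"z":-0.42,"ax":0.023,"ay":-0.097,"az":0}
    - {"x":-1.65,"y":-0.39,"z":-0.6,"ax":0.023,"ay":-0.097,"az":0}
    - {"x":-1.6,"y":-0.38,"z":-0.8,"ax":0.023,"ay":-0.097,"az":0}
    - {"x":-1.5,"y":-0.35,"z":-0.98,"ax":0.023,"ay":-0.097,"az":0}

```text
time_s: 3.98
ee_pos: [0.5535, 0.1302, 0.261]
tcp_rot: [-0.111, 0.962, 0.028, 0.247]
ft_force: [-14.8, -1.8, 18.0]
width: 0.0001
```

```bash
python3 - <<'E'
from look import *
o,r=look("5",wT=None)
print(o["time_s"],o["ee_pos"],o["ft_force"],o["width"])
for q in(.2,.1,0):print(q,delta(*tcp_from_tip(face(q,.018),np.radians(40)-q),o))
E
```

```text
3.9833 [0.55352567 0.13019319 0.26101137] [-14.83460887  -1.79959856  18.04089825] 5.6576022369536204e-05
0.2 (array([0.05, 0.07, 0.03]), array([-0.001,  0.005,  0.001]))
0.1 (array([-1.36, -0.26, -1.07]), array([ 0.022, -0.093,  0.001]))
0 (array([-2.65, -0.57, -2.3 ]), array([ 0.045, -0.19 ,  0.001]))
```

View pics/scene5.png

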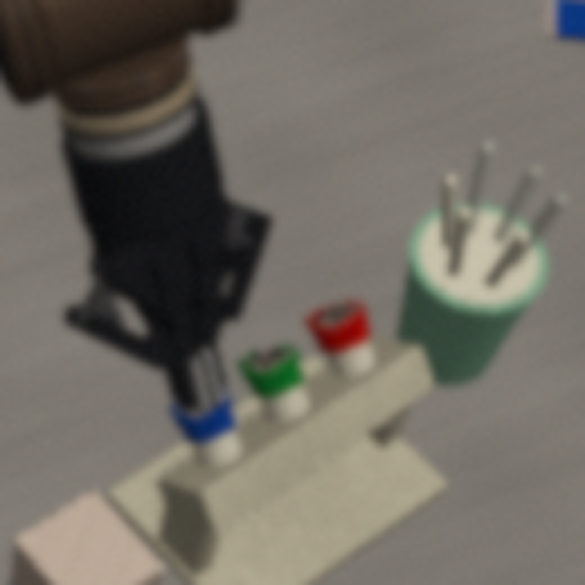

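```bash
python3 - <<'E'
from plan import *
from workcell import arm
o=arm.get_obs()
print(delta(*tcp_from_tip(face(.2,.027),np.radians(40)),o),Rk@ez)
E
```

```text
(array([-3.3 , -0.75, -2.2 ]), array([ 0.044, -0.185,  0.002])) [-0.62571384 -0.14716691  0.76604444]
```

Emit:
arm_command:
  commands:
    - {"x":-0.5,"y":-0.12,"z":0.5,"ax":0,"ay":0,"az":0}
    - {"x":-1.4,"y":-0.33,"z":-1.1,"ax":0.022,"ay":-0.092,"az":0}
    - {"x":-1.4,"y":-0.33,"z":-1.1,"ax":0.022,"ay":-0.092,"az":0}
    - {"x":0,"y":0,"z":0,"ax":0,"ay":0,"az":0}
    - {"x":0,"y":0,"z":0,"ax":0,"ay":0,"az":0}

```text
time_s: 4.45
ee_pos: [0.5244, 0.1245, 0.2442]
tcp_rot: [-0.109, 0.94, 0.041, 0.321]
ft_force: [0.8, 0.5, -0.4]
width: 0.0003
```

```bash
python3 - <<'E'
from look import *
o,r=look("6",wT=None,wS=(330,130,420,220),sS=6)
print(o["time_s"],o["ee_pos"],o["ft_force"],o["width"])
print(delta(*tcp_from_tip(face(.2,.027),np.radians(40)),o),delta(*tcp_from_tip(face(0,.025),np.radians(40)),o))
E
```

```text
4.45 [0.52437335 0.12447069 0.24419256] [ 0.84919645  0.49960192 -0.39318814] 0.0003012305262110127
(array([-0.58, -0.19, -0.67]), array([ 0.002, -0.039, -0.002])) (array([-0.26, -0.12, -1.07]), array([ 0.002, -0.039, -0.002]))
```

View pics/scene6.png

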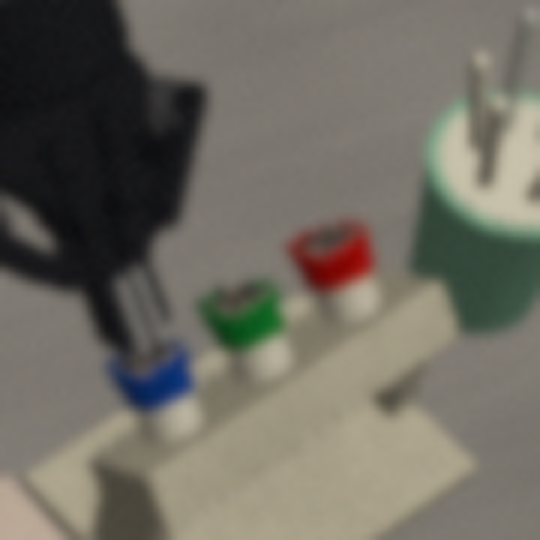

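Emit:
arm_command:
  commands:
    - {"x":-0.8,"y":-0.2,"z":-0.6,"ax":0.005,"ay":-0.035,"az":0}
    - {"x":0.12,"y":0.03,"z":-0.15,"ax":0,"ay":0,"az":0}
    - {"x":0.12,"y":0.03,"z":-0.15,"ax":0,"ay":0,"az":0}
    - {"x":0.12,"y":0.03,"z":-0.15,"ax":0,"ay":0,"az":0}
    - {"x":0,"y":0,"z":0,"ax":0,"ay":0,"az":0}

```text
time_s: 4.92
ee_pos: [0.5227, 0.1215, 0.2386]
tcp_rot: [-0.11, 0.934, 0.043, 0.338]
ft_force: [0.2, -0.3, 0.5]
width: 0.0002
```

```bash
python3 - <<'E'
from plan import *
from workcell import arm
o=arm.get_obs()
f=lambda: [round(float((Rk.T@(o["ee_pos"]-tcp_from_tip(face(0,.025),np.radians(40))[0]))@v)*1000,1) for v in(ez,-ex,ey)]
print(o["ee_pos"],o["ft_force"],f(),delta(*tcp_from_tip(face(0,.025),np.radians(40)),o)[1])
E
```

```text
[0.52271939 0.12149621 0.23860386] [ 0.2017429  -0.32950176  0.45592572] [3.6, -3.7, -2.0] [-0.005 -0.004 -0.006]
```

Emit:
arm_command:
  commands:
    - {"x":0.12,"y":0.03,"z":-0.15,"ax":0,"ay":0,"az":0}
    - {"x":0.06,"y":0.02,"z":-0.08,"ax":0,"ay":0,"az":0}
    - {"x":0,"y":0,"z":0,"ax":0,"ay":0,"az":0}

```text
time_s: 5.17
ee_pos: [0.5237, 0.1213, 0.2379]
tcp_rot: [-0.111, 0.934, 0.044, 0.337]
ft_force: [-13.5, -3.5, 11.8]
width: -0.0001
```

Emit:
arm_command:
  commands:
    - {"x":0.06,"y":0.02,"z":-0.08,"ax":0,"ay":0,"az":0}
    - {"x":0,"y":0,"z":0,"ax":0,"ay":0,"az":0}

```text
time_s: 5.33
ee_pos: [0.5239, 0.1212, 0.2378]
tcp_rot: [-0.111, 0.934, 0.044, 0.337]
ft_force: [-21.7, -6.3, 18.8]
width: 0.0
```

Emit:
arm_command:
  commands:
    - {"x":0,"y":0,"z":0,"ax":0,"ay":0,"az":0}
    - {"x":-1.3,"y":-0.3,"z":1.6,"ax":0,"ay":0,"az":0}
    - {"x":-2.2,"y":-0.5,"z":2.7,"ax":-0.02,"ay":0.085,"az":0}
    - {"x":-2.0,"y":-1.0,"z":3.0,"ax":-0.02,"ay":0.085,"az":-0.02}
    - {"x":-1,"y":-3,"z":1.5,"ax":-0.02,"ay":0.085,"az":-0.05}
    - {"x":-0.5,"y":-3.7,"z":0.5,"ax":-0.02,"ay":0.085,"az":-0.05}
    - {"x":0,"y":-3.8,"z":0,"ax":-0.02,"ay":0.085,"az":-0.05}
    - {"x":0,"y":-3.8,"z":0,"ax":-0.02,"ay":0.085,"az":-0.05}
  grip: 8.5

```text
time_s: 6.0
ee_pos: [0.4596, -0.0393, 0.325]
tcp_rot: [-0.011, 0.995, -0.014, 0.097]
ft_force: [1.1, -0.4, -0.2]
width: 0.0853
```

```bash
python3 - <<'E'
from look import *
o,r=look("7",wT=(170,140,280,220),wS=(330,140,420,220),sT=7,sS=7)
print(o["time_s"],o["ee_pos"],o["ft_force"],o["width"])
draw(r["top"],P,0,(170,150,260,210),8,"pics/ov7T.png")
draw(r["scene"],P,0,(330,140,420,220),7,"pics/ov7S.png")
# scanner grasp pose
h=-.2665
z=np.array([0,0,-1.]);y=np.array([-np.sin(h),np.cos(h),0]);R=np.c_[np.cross(y,z),y,z]
g=np.array([.5905+.012*np.cos(h),-.224+.012*np.sin(h)])
print("above grasp",g,delta(np.r_[g,.36],R,o))
E
```

```text
6.0 [ 0.45958355 -0.03932567  0.32499628] [ 1.12745988 -0.3818302  -0.24244436] 0.08533637405665942
above grasp [ 0.60207638 -0.22716028] (array([ 14.25, -18.78,   3.5 ]), array([ 0.054,  0.189, -0.287]))
```

View pics/ov7S.png

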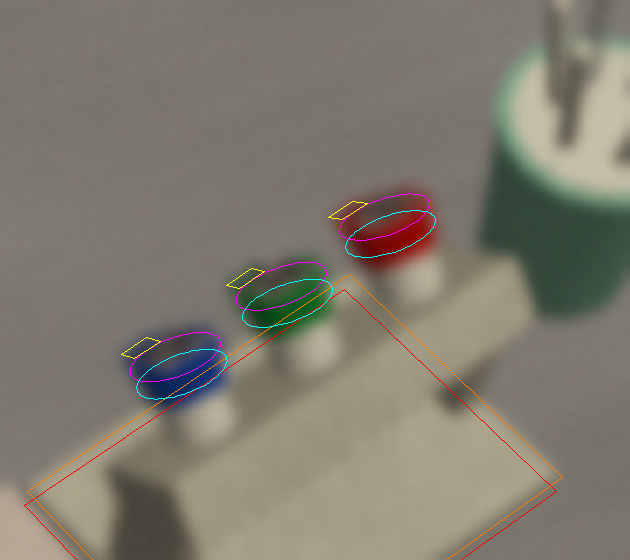

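View pics/top7.png

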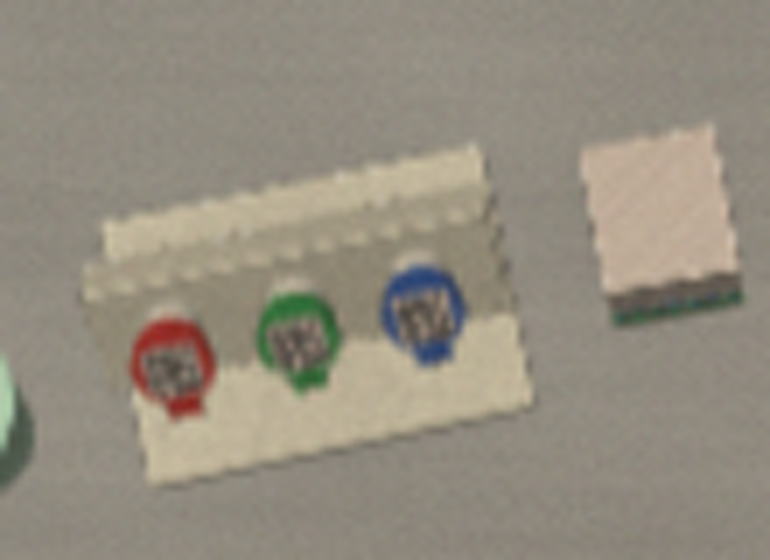

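Emit:
arm_command:
  commands:
    - {"x":1.5,"y":-2.4,"z":1.5,"ax":0.008,"ay":0.027,"az":-0.04}
    - {"x":2.1,"y":-2.7,"z":1.0,"ax":0.008,"ay":0.027,"az":-0.04}
    - {"x":2.1,"y":-2.7,"z":0.5,"ax":0.008,"ay":0.027,"az":-0.04}
    - {"x":2.1,"y":-2.7,"z":0,"ax":0.008,"ay":0.027,"az":-0.04}
    - {"x":2.1,"y":-2.7,"z":0,"ax":0.007,"ay":0.027,"az":-0.04}
    - {"x":2.1,"y":-2.7,"z":0,"ax":0.007,"ay":0.027,"az":-0.04}
    - {"x":2.1,"y":-2.7,"z":0,"ax":0.007,"ay":0.027,"az":-0.04}
    - {"x":0,"y":0,"z":0,"ax":0,"ay":0,"az":0}

```text
time_s: 6.77
ee_pos: [0.6035, -0.2278, 0.3522]
tcp_rot: [0.13, 0.991, 0.0, 0.001]
ft_force: [-0.9, 0.0, -1.1]
width: 0.085
```

```bash
cat > g.py <<'E'
from look import *
h=-.2665
z=np.array([0,0,-1.]);y=np.array([-np.sin(h),np.cos(h),0]);RG=np.c_[np.cross(y,z),y,z]
g=np.array([.5905+.012*np.cos(h),-.224+.012*np.sin(h)])
E
python3 - <<'E'
from g import *
o=arm.get_obs();print(o["time_s"],o["ee_pos"],delta(np.r_[g,.24],RG,o))
T=pickle.load(open("top7.pkl","rb"));S=pickle.load(open("scene7.pkl","rb"))
for n,c in(("red",(173,370)),("green",(298,343)),("blue",(422,316))):
    X=toz(T,[[170+c[0]/7-.5,140+c[1]/7-.5]],.106)[0]
    print(n,X.round(4),"model",W([-.005,{"red":.05,"green":0,"blue":-.05}[n],.106])[0].round(4),"proj S",(proj(S,[X])[0]-[330,140]+.5)*7)
crop(S,330,140,420,220,8,"pics/s7b.png")
crop(T,170,140,260,210,8,"pics/t7b.png")
E
```

```text
6.7667 [ 0.60345219 -0.2278046   0.35215801] (array([ -0.14,   0.06, -11.22]), array([-0.   ,  0.003, -0.005]))
red [0.6118 0.2467 0.106 ] model [0.6132 0.2475 0.106 ] proj S [380.08781987 214.26933935]
green [0.6229 0.1983 0.106 ] model [0.6246 0.1989 0.106 ] proj S [277.03928251 282.51319951]
blue [0.6342 0.1501 0.106 ] model [0.6361 0.1502 0.106 ] proj S [172.00186251 352.34849186]
```

View pics/s7b.png

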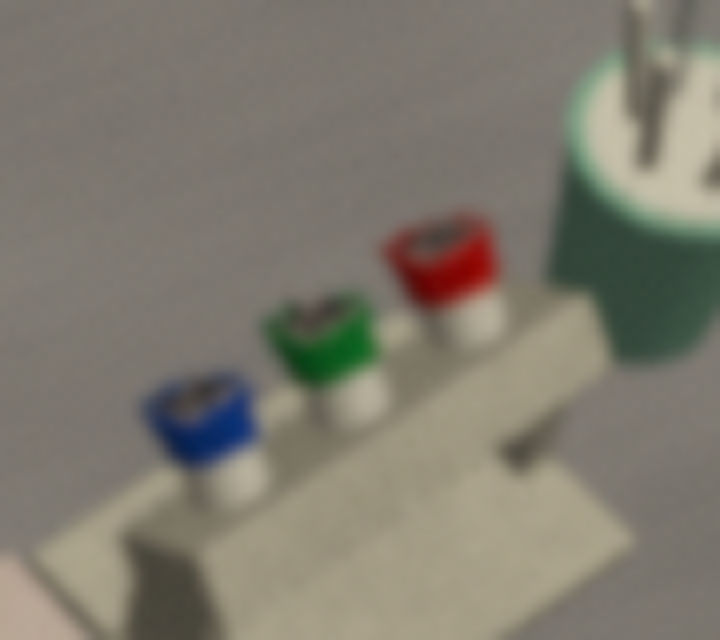

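Emit:
arm_command:
  commands:
    - {"x":-0.1,"y":0.05,"z":-2.5,"ax":0,"ay":0,"az":-0.004}
    - {"x":0,"y":0,"z":-2.5,"ax":0,"ay":0,"az":0}
    - {"x":0,"y":0,"z":-2.5,"ax":0,"ay":0,"az":0}
    - {"x":0,"y":0,"z":-2.0,"ax":0,"ay":0,"az":0}
    - {"x":0,"y":0,"z":-1.0,"ax":0,"ay":0,"az":0}
    - {"x":0,"y":0,"z":-0.5,"ax":0,"ay":0,"az":0}
    - {"x":0,"y":0,"z":0,"ax":0,"ay":0,"az":0}
    - {"x":0,"y":0,"z":0,"ax":0,"ay":0,"az":0}

```text
time_s: 7.43
ee_pos: [0.6004, -0.2234, 0.2444]
tcp_rot: [0.13, 0.991, 0.001, 0.002]
ft_force: [0.4, -0.0, 0.8]
width: 0.0848
```

```bash
python3 - <<'E'
from g import *
o,r=look("8",wT=(320,150,420,240),wS=(150,150,290,290),sT=6,sS=4)
print(o["time_s"],o["ee_pos"],o["ft_force"],delta(np.r_[g,.24],RG,o))
E
```

```text
7.4333 [ 0.600359   -0.22342048  0.24443222] [ 0.42309236 -0.04963495  0.75256234] (array([ 0.17, -0.37, -0.44]), array([-0.001,  0.004, -0.005]))
```

View pics/scene8.png

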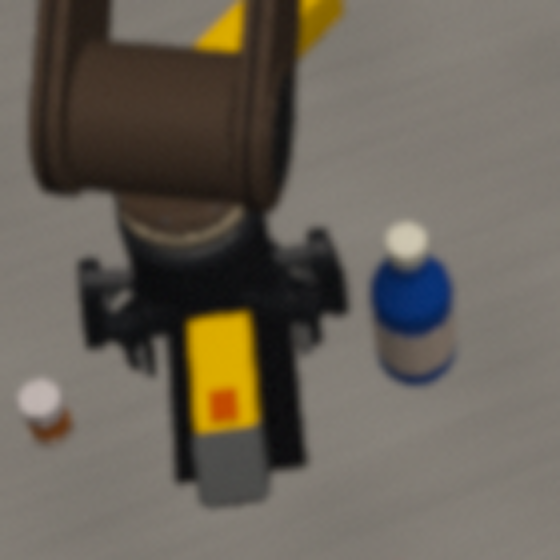

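Emit:
arm_command:
  commands:
    - {"x":0.15,"y":-0.35,"z":-0.4,"ax":0,"ay":0,"az":-0.004}
    - {"x":0,"y":0,"z":0,"ax":0,"ay":0,"az":0}
    - {"x":0,"y":0,"z":0,"ax":0,"ay":0,"az":0}

```text
time_s: 7.78
ee_pos: [0.6014, -0.2274, 0.2396]
tcp_rot: [0.133, 0.991, 0.001, 0.001]
ft_force: [0.1, 0.6, -1.0]
width: 0.085
```

```bash
python3 - <<'E'
from g import *
o=arm.get_obs()
print(o["time_s"],o["ee_pos"],o["ft_force"],delta(np.r_[g,.24],RG,o))
E
```

```text
7.7833 [ 0.60144038 -0.22735875  0.23961531] [ 0.09259516  0.64543383 -0.95255631] (array([0.06, 0.02, 0.04]), array([-0.002,  0.003, -0.   ]))
```

Emit:
arm_command:
  commands:
    - {"x":0,"y":0,"z":0,"ax":0,"ay":0,"az":0}
    - {"x":0,"y":0,"z":0,"ax":0,"ay":0,"az":0}
    - {"x":0,"y":0,"z":0,"ax":0,"ay":0,"az":0}
    - {"x":0,"y":0,"z":0,"ax":0,"ay":0,"az":0}
    - {"x":0,"y":0,"z":0,"ax":0,"ay":0,"az":0}
    - {"x":0,"y":0,"z":0,"ax":0,"ay":0,"az":0}
  grip: 2.5
  grip_force: 60

```text
time_s: 8.28
ee_pos: [0.6015, -0.2271, 0.2396]
tcp_rot: [0.133, 0.991, 0.001, 0.001]
ft_force: [-0.8, -0.6, 1.3]
width: 0.0347
```

```bash
python3 - <<'E'
from g import *
o,r=look("9",wT=(320,150,420,240),wS=(150,150,290,290),sT=6,sS=4)
print(o["time_s"],list(o["ee_pos"]),list(o["tcp_rot"]),o["ft_force"],o["width"])
pickle.dump(o,open("grasp_obs.pkl","wb"))
E
```

```text
8.2833 [np.float64(0.6015169463109784), np.float64(-0.22711435907058158), np.float64(0.23964716458796043)] [np.float64(0.13250117681062787), np.float64(0.9911811663035733), np.float64(0.001197320377935849), np.float64(0.0013784530456995908)] [-0.77893765 -0.56555869  1.31782797] 0.03474052396574207
```

View pics/scene9.png

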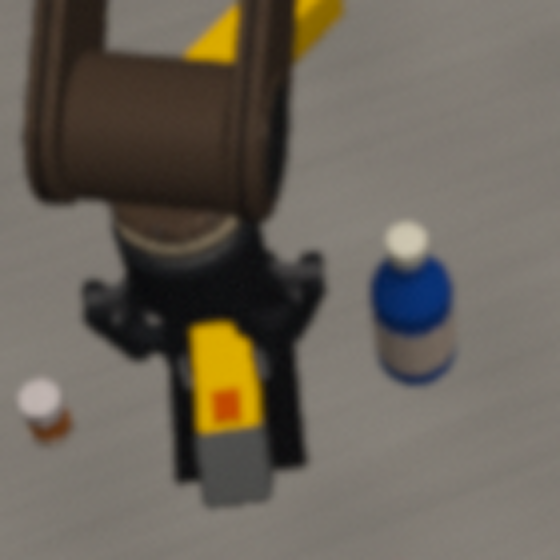

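Emit:
arm_command:
  commands:
    - {"x":0,"y":0,"z":0.8,"ax":0,"ay":0,"az":0}
    - {"x":0,"y":0,"z":1.5,"ax":0,"ay":0,"az":0}
    - {"x":0,"y":0,"z":2.5,"ax":0,"ay":0,"az":0}
    - {"x":0,"y":0,"z":3.0,"ax":0,"ay":0,"az":0}
    - {"x":0,"y":0,"z":3.0,"ax":0,"ay":0,"az":0}
    - {"x":0,"y":0,"z":2.2,"ax":0,"ay":0,"az":0}
    - {"x":0,"y":0,"z":0,"ax":0,"ay":0,"az":0}

```text
time_s: 8.97
ee_pos: [0.6023, -0.2275, 0.3762]
tcp_rot: [0.132, 0.991, -0.001, 0.006]
ft_force: [0.9, -0.6, -0.1]
width: 0.0348
```

```bash
cat > sc.py <<'E'
from look import *
og=pickle.load(open("grasp_obs.pkl","rb"))
Rg=Ro.from_quat(og["tcp_rot"]).as_matrix()
h=-.266
Rs=Ro.from_euler("z",h).as_matrix()
M_R=Rg.T@Rs; M_t=Rg.T@(np.array([.5905,-.2240,.055])-og["ee_pos"])   # scanner in tool
L=np.array([.635,.1505,.107])
def scanner(o):
    R=Ro.from_quat(o["tcp_rot"]).as_matrix();return R@M_R,o["ee_pos"]+R@M_t
EYE=np.array([.086,0,-.004])
BZ=np.array([np.cos(np.pi/4),0,-np.sin(np.pi/4)])
def eye(o):
    R,t=scanner(o);return t+R@EYE,R@BZ
def target(dist):
    Rt=Rk@Ro.from_euler("y",np.radians(5)).as_matrix()
    e=L+dist*(Rk@ez);t=e-Rt@EYE
    R=Rt@M_R.T;return t-R@M_t,R
E
python3 - <<'E'
from sc import *
o,r=look("10",wT=(320,130,420,240),wS=(150,150,290,290),sT=5,sS=4)
print(o["time_s"],o["ee_pos"],o["ft_force"],o["width"],M_t)
p,R=target(.08);print(p,delta(p,R,o));print(eye(o))
E
```

```text
8.9667 [ 0.60232739 -0.22745155  0.37622466] [ 0.9359087  -0.61531616 -0.10361479] 0.034816618366612186 [ 0.01189409 -0.00039445  0.18461859]
[0.52867733 0.12538135 0.36271048] (array([-7.37, 35.28, -1.35]), array([0.004, 0.098, 0.496]))
(array([ 0.67590893, -0.24783629,  0.18829925]), array([ 0.68832623, -0.18913286, -0.70031119]))
```

View pics/scene10.png

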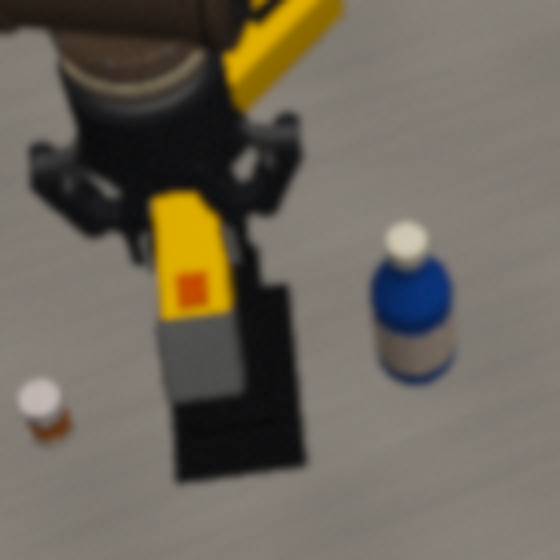

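Emit:
arm_command:
  commands:
    - {"x":-1.0,"y":2.0,"z":0.6,"ax":0,"ay":0.01,"az":0.05}
    - {"x":-1.0,"y":3.2,"z":0.6,"ax":0,"ay":0.01,"az":0.05}
    - {"x":-0.9,"y":3.5,"z":0,"ax":0,"ay":0.01,"az":0.05}
    - {"x":-0.9,"y":3.5,"z":0,"ax":0,"ay":0.01,"az":0.05}
    - {"x":-0.9,"y":3.5,"z":0,"ax":0,"ay":0.01,"az":0.05}
    - {"x":-0.9,"y":3.5,"z":0,"ax":0,"ay":0.01,"az":0.05}
    - {"x":-0.9,"y":3.5,"z":0,"ax":0,"ay":0.01,"az":0.05}
    - {"x":-0.9,"y":3.5,"z":0,"ax":0,"ay":0.01,"az":0.05}

```text
time_s: 9.73
ee_pos: [0.5258, 0.0366, 0.3781]
tcp_rot: [-0.068, 0.997, -0.003, -0.042]
ft_force: [0.6, 0.2, -0.8]
width: 0.0348
```

```bash
python3 - <<'E'
from sc import *
o=arm.get_obs()
print(o["time_s"],o["ee_pos"],o["ft_force"],o["width"])
p,R=target(.08);print(p,delta(p,R,o));print(eye(o))
E
```

```text
9.7333 [0.52582964 0.03655401 0.3780937 ] [ 0.59296203  0.16726075 -0.78822794] 0.034842077914299954
[0.52867733 0.12538135 0.36271048] (array([ 0.28,  8.88, -1.54]), array([0.003, 0.002, 0.094]))
(array([0.58344853, 0.04390084, 0.18374394]), array([ 0.63816577,  0.08500326, -0.76519206]))
```

Emit:
arm_command:
  commands:
    - {"x":0,"y":3.0,"z":0,"ax":0,"ay":0,"az":0.05}
    - {"x":0,"y":2.5,"z":-0.2,"ax":0,"ay":0,"az":0.03}
    - {"x":0,"y":1.2,"z":-0.2,"ax":0,"ay":0,"az":0}
    - {"x":0,"y":0.4,"z":-0.2,"ax":0,"ay":0,"az":0}
    - {"x":0,"y":0,"z":-0.2,"ax":0,"ay":0,"az":0}
    - {"x":0,"y":0,"z":0,"ax":0,"ay":0,"az":0}
    - {"x":0,"y":0,"z":0,"ax":0,"ay":0,"az":0}

```text
time_s: 10.32
ee_pos: [0.5275, 0.1048, 0.3725]
tcp_rot: [-0.106, 0.994, -0.005, -0.039]
ft_force: [-0.2, 0.1, -1.1]
width: 0.0345
```

```bash
python3 - <<'E'
from sc import *
o,r=look("11",wT=(170,140,310,230),wS=(280,100,420,230),sT=5,sS=4.5)
print(o["time_s"],o["ee_pos"],o["ft_force"],o["width"])
p,R=target(.08);print(p,delta(p,R,o));print(eye(o))
E
```

```text
10.3167 [0.52750451 0.10475028 0.37247679] [-0.22609121  0.11157997 -1.1227969 ] 0.03450348585221285
[0.52867733 0.12538135 0.36271048] (array([ 0.12,  2.06, -0.98]), array([0.004, 0.007, 0.018]))
(array([0.58527987, 0.11628815, 0.17837727]), array([ 0.6333247 ,  0.13261016, -0.76243975]))
```

View pics/scene11.png

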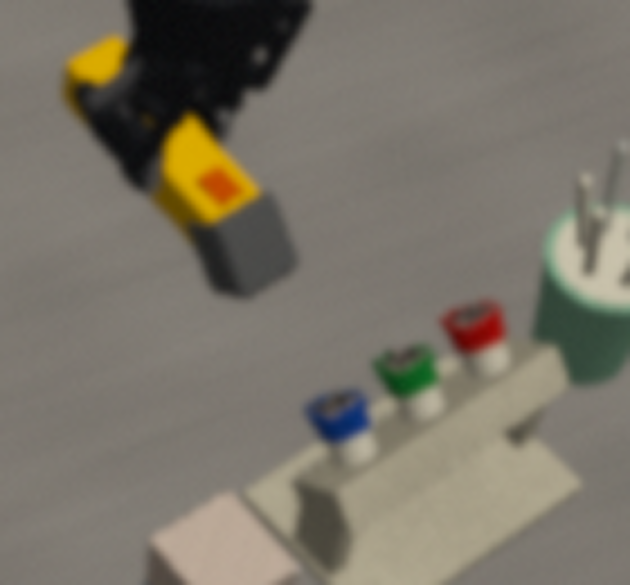

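Emit:
arm_command:
  commands:
    - {"x":0.05,"y":1.0,"z":-0.3,"ax":0.002,"ay":0.004,"az":0.01}
    - {"x":0.05,"y":0.7,"z":-0.4,"ax":0.002,"ay":0.003,"az":0.008}
    - {"x":0,"y":0.3,"z":-0.3,"ax":0,"ay":0,"az":0}
    - {"x":0,"y":0,"z":0,"ax":0,"ay":0,"az":0}
    - {"x":0,"y":0,"z":0,"ax":0,"ay":0,"az":0}

```text
time_s: 10.83
ee_pos: [0.5282, 0.1263, 0.3627]
tcp_rot: [-0.116, 0.992, -0.003, -0.042]
ft_force: [-0.5, 1.2, -1.5]
width: 0.035
```

```bash
cat > ovs.py <<'E'
from sc import *
def ovs(tag,wT=(170,140,290,230),wS=(280,100,420,230)):
    o,r=look(tag,wT=wT,wS=wS,sT=6,sS=5)
    R,t=scanner(o)
    a,b=.065,.018
    box=np.array([[x,y,z] for z in(.034,0) for x,y in((-a,-b),(a,-b),(a,b),(-a,b))])
    for n,w,s in(("scene",wS,5),("top",wT,6)):
        im=cv2.imread(f"pics/{n}{tag}.png")
        pj=lambda Q:((proj(r[n],Q)-[w[0],w[1]]+.5)*s).astype(int)
        B=pj(box@R.T+t);cv2.polylines(im,[B[:4]],True,(255,0,255),1);cv2.polylines(im,[B[4:]],True,(255,255,0),1)
        e,z=eye(o);cv2.polylines(im,[pj([e,e+.08*z])],False,(0,255,0),1);cv2.circle(im,tuple(pj([L])[0]),3,(0,0,255),1)
        cv2.imwrite(f"pics/ov{n}{tag}.png",im)
    return o,r
E
python3 - <<'E'
from ovs import *
o,r=ovs("12")
print(o["time_s"],o["ee_pos"],o["ft_force"],o["width"])
p,R=target(.08);print(p,delta(p,R,o));e,z=eye(o);print(e,z,np.linalg.norm(e-L),np.degrees(np.arccos(-z@(Rk@ez))))
E
```

```text
10.8333 [0.52819063 0.12634695 0.36271654] [-0.5429829   1.17475995 -1.54220549] 0.03495564002938331
[0.52867733 0.12538135 0.36271048] (array([ 0.05, -0.1 , -0.  ]), array([-0.   , -0.   , -0.002]))
[0.5844176  0.13990704 0.16829331] [ 0.62534625  0.14892898 -0.76600407] 0.08017269207978561 0.10315846240261466
```

View pics/ovscene12.png

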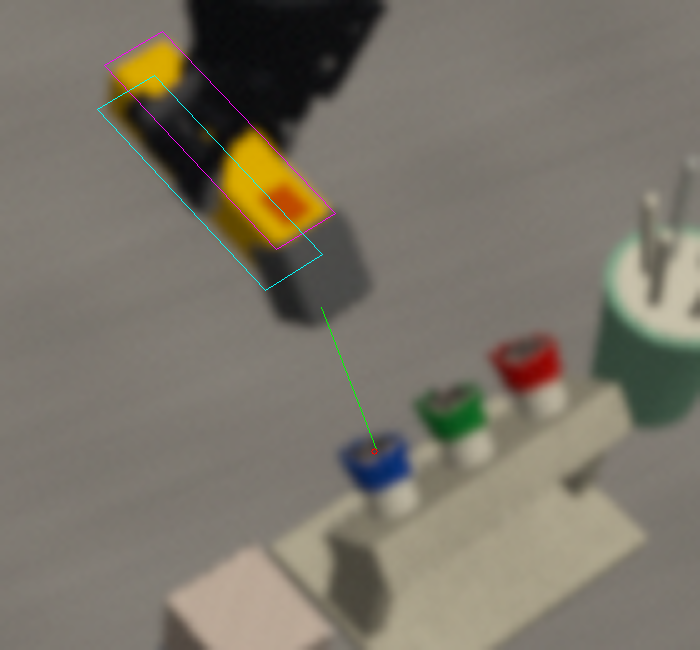

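View pics/ovtop12.png

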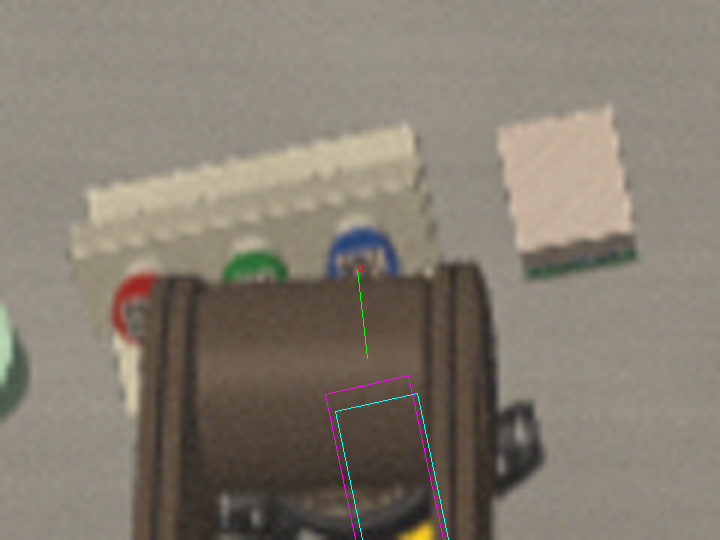

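Emit:
arm_command:
  commands:
    - {"x":0.05,"y":-0.1,"z":0,"ax":0,"ay":0,"az":0}
    - {"x":0,"y":0,"z":0,"ax":0,"ay":0,"az":0}
    - {"x":0,"y":0,"z":0,"ax":0,"ay":0,"az":0}
    - {"x":0,"y":0,"z":0,"ax":0,"ay":0,"az":0}
    - {"x":0,"y":0,"z":0,"ax":0,"ay":0,"az":0}
    - {"x":0,"y":0,"z":0,"ax":0,"ay":0,"az":0}
    - {"x":0,"y":0,"z":0,"ax":0,"ay":0,"az":0}
    - {"x":0,"y":0,"z":0,"ax":0,"ay":0,"az":0}

```text
time_s: 11.6
ee_pos: [0.5288, 0.1249, 0.3633]
tcp_rot: [-0.116, 0.992, -0.003, -0.042]
ft_force: [-0.4, -0.0, 0.1]
width: 0.035
```

Emit:
arm_command:
  commands:
    - {"x":0,"y":0,"z":0,"ax":0,"ay":0,"az":0}
    - {"x":0,"y":0,"z":0,"ax":0,"ay":0,"az":0}
    - {"x":0,"y":0,"z":0,"ax":0,"ay":0,"az":0}
    - {"x":0,"y":0,"z":0,"ax":0,"ay":0,"az":0}
    - {"x":0,"y":0,"z":0,"ax":0,"ay":0,"az":0}
    - {"x":0,"y":0,"z":0,"ax":0,"ay":0,"az":0}
    - {"x":0,"y":0,"z":0,"ax":0,"ay":0,"az":0}
    - {"x":0,"y":0,"z":0,"ax":0,"ay":0,"az":0}

```text
time_s: 12.27
ee_pos: [0.5288, 0.125, 0.3633]
tcp_rot: [-0.116, 0.992, -0.003, -0.042]
ft_force: [-0.6, -1.4, -0.7]
width: 0.035
```

Emit:
arm_command:
  commands:
    - {"x":0,"y":0,"z":0,"ax":0,"ay":0,"az":0}
    - {"x":0,"y":0,"z":0,"ax":0,"ay":0,"az":0}
    - {"x":0,"y":0,"z":0,"ax":0,"ay":0,"az":0}
    - {"x":0,"y":0,"z":0,"ax":0,"ay":0,"az":0}
    - {"x":0,"y":0,"z":0,"ax":0,"ay":0,"az":0}
    - {"x":0,"y":0,"z":0,"ax":0,"ay":0,"az":0}
    - {"x":0,"y":0,"z":0,"ax":0,"ay":0,"az":0}
    - {"x":0,"y":0,"z":0,"ax":0,"ay":0,"az":0}

```text
time_s: 12.93
ee_pos: [0.5288, 0.1249, 0.3633]
tcp_rot: [-0.116, 0.992, -0.003, -0.042]
ft_force: [0.2, -0.9, -1.0]
width: 0.0347
```

Emit:
arm_command:
  commands:
    - {"x":0,"y":0,"z":0,"ax":0,"ay":0,"az":0}
    - {"x":0,"y":0,"z":0,"ax":0,"ay":0,"az":0}
    - {"x":0,"y":0,"z":0,"ax":0,"ay":0,"az":0}
    - {"x":0,"y":0,"z":0,"ax":0,"ay":0,"az":0}
    - {"x":0,"y":0,"z":0,"ax":0,"ay":0,"az":0}
    - {"x":0,"y":0,"z":0,"ax":0,"ay":0,"az":0}
    - {"x":0,"y":0,"z":0,"ax":0,"ay":0,"az":0}
    - {"x":0,"y":0,"z":0,"ax":0,"ay":0,"az":0}

```text
time_s: 13.6
ee_pos: [0.5288, 0.125, 0.3633]
tcp_rot: [-0.116, 0.992, -0.003, -0.042]
ft_force: [-0.3, 0.1, -0.5]
width: 0.035
```

Emit:
arm_command:
  commands:
    - {"x":0,"y":0,"z":0,"ax":0,"ay":0,"az":0}
    - {"x":0,"y":0,"z":0,"ax":0,"ay":0,"az":0}
    - {"x":0,"y":0,"z":0,"ax":0,"ay":0,"az":0}
    - {"x":0,"y":0,"z":0,"ax":0,"ay":0,"az":0}

```text
time_s: 13.93
ee_pos: [0.5288, 0.125, 0.3633]
tcp_rot: [-0.116, 0.992, -0.003, -0.042]
ft_force: [0.3, 0.6, -1.0]
width: 0.0347
```

```bash
python3 - <<'E'
from sc import *
o=arm.get_obs();e,z=eye(o);n=Rk@ez
v=e+z*((L-e)@n)/(z@n)-L
print(o["time_s"],e,z,"dist",np.linalg.norm(e-L),"ang",np.degrees(np.arccos(-z@n)),"miss mm",v*1000)
R=Rg;
print("back", delta(og["ee_pos"]+[0,0,.135],Rg,o))
E
```

```text
13.9333 [0.58528874 0.13851025 0.16891168] [ 0.62626721  0.14857493 -0.76532011] dist 0.08029955744423181 ang 0.09610320317649679 miss mm [ 0.57594877 -0.05967314  0.45897756]
back (array([  7.27, -35.21,   1.14]), array([-0.002, -0.087, -0.498]))
```

Emit:
arm_command:
  commands:
    - {"x":-0.6,"y":-0.8,"z":0.8,"ax":0,"ay":0,"az":0}
    - {"x":0.2,"y":-2.5,"z":0.8,"ax":0,"ay":-0.005,"az":-0.04}
    - {"x":0.6,"y":-3.3,"z":0.4,"ax":0,"ay":-0.01,"az":-0.05}
    - {"x":0.8,"y":-3.3,"z":0,"ax":0,"ay":-0.01,"az":-0.05}
    - {"x":0.8,"y":-3.3,"z":0,"ax":0,"ay":-0.01,"az":-0.05}
    - {"x":0.8,"y":-3.3,"z":0,"ax":0,"ay":-0.01,"az":-0.05}
    - {"x":0.8,"y":-3.3,"z":0,"ax":0,"ay":-0.01,"az":-0.05}
    - {"x":0.8,"y":-3.3,"z":0,"ax":0,"ay":-0.01,"az":-0.05}

```text
time_s: 14.6
ee_pos: [0.5709, -0.1077, 0.3833]
tcp_rot: [0.055, 0.998, 0.0, -0.009]
ft_force: [0.4, 0.1, -1.5]
width: 0.035
```

Emit:
arm_command:
  commands:
    - {"x":0.8,"y":-3.3,"z":0,"ax":0,"ay":-0.01,"az":-0.05}
    - {"x":0.8,"y":-3.3,"z":0,"ax":0,"ay":-0.01,"az":-0.05}
    - {"x":0.8,"y":-3.0,"z":0,"ax":0,"ay":-0.005,"az":-0.04}
    - {"x":0.4,"y":-1.5,"z":0,"ax":0,"ay":0,"az":-0.015}
    - {"x":0,"y":0,"z":0,"ax":0,"ay":0,"az":0}
    - {"x":0,"y":0,"z":0,"ax":0,"ay":0,"az":0}

```text
time_s: 15.1
ee_pos: [0.5988, -0.2174, 0.3828]
tcp_rot: [0.131, 0.991, 0.002, 0.002]
ft_force: [-0.2, -0.0, -0.4]
width: 0.0352
```

```bash
python3 - <<'E'
from sc import *
o=arm.get_obs();print(o["time_s"],o["ee_pos"],o["width"])
print("back", delta(og["ee_pos"]+[0,0,.05],Rg,o))
E
```

```text
15.1 [ 0.5987856  -0.21742585  0.38282582] 0.035167650349209746
back (array([ 0.27, -0.97, -9.32]), array([-0.002,  0.002, -0.002]))
```

Emit:
arm_command:
  commands:
    - {"x":0.15,"y":-0.6,"z":-1.5,"ax":-0.002,"ay":0.002,"az":-0.002}
    - {"x":0.12,"y":-0.37,"z":-2.5,"ax":0,"ay":0,"az":0}
    - {"x":0,"y":0,"z":-2.5,"ax":0,"ay":0,"az":0}
    - {"x":0,"y":0,"z":-2.0,"ax":0,"ay":0,"az":0}
    - {"x":0,"y":0,"z":-0.8,"ax":0,"ay":0,"az":0}
    - {"x":0,"y":0,"z":0,"ax":0,"ay":0,"az":0}
    - {"x":0,"y":0,"z":0,"ax":0,"ay":0,"az":0}

```text
time_s: 15.68
ee_pos: [0.6016, -0.2259, 0.29]
tcp_rot: [0.131, 0.991, 0.001, 0.002]
ft_force: [0.7, 0.5, 0.1]
width: 0.0347
```

```bash
python3 - <<'E'
from sc import *
o=arm.get_obs();print(o["time_s"],o["ee_pos"],o["width"])
print("back", delta(og["ee_pos"]+[0,0,.015],Rg,o))
E
```

```text
15.6833 [ 0.60163314 -0.22593467  0.29000755] 0.034671113483988894
back (array([-0.01, -0.12, -3.54]), array([ 0.001,  0.001, -0.002]))
```

Emit:
arm_command:
  commands:
    - {"x":0,"y":-0.1,"z":-1.0,"ax":0.001,"ay":0.001,"az":-0.002}
    - {"x":0,"y":0,"z":-1.5,"ax":0,"ay":0,"az":0}
    - {"x":0,"y":0,"z":-1.0,"ax":0,"ay":0,"az":0}
    - {"x":0,"y":0,"z":0,"ax":0,"ay":0,"az":0}
    - {"x":0,"y":0,"z":0,"ax":0,"ay":0,"az":0}

```text
time_s: 16.1
ee_pos: [0.6015, -0.2277, 0.255]
tcp_rot: [0.133, 0.991, 0.001, 0.001]
ft_force: [0.4, 0.0, -0.6]
width: 0.0347
```

```bash
python3 - <<'E'
from sc import *
o,r=look("13",wT=None,wS=(150,150,290,290),sS=4)
print(o["time_s"],o["ee_pos"],o["ft_force"],o["width"])
print("back", delta(og["ee_pos"],Rg,o))
E
```

```text
16.1 [ 0.60145497 -0.22768251  0.25495503] [ 0.3725498   0.02293852 -0.56955494] 0.03467917326983873
back (array([ 0.01,  0.06, -1.53]), array([ 0.   , -0.   ,  0.001]))
```

View pics/scene13.png

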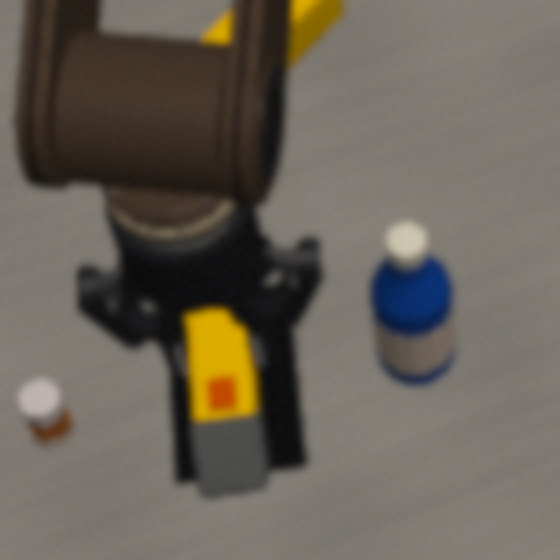

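Aligned above the trough. I'll lower it gently.

Emit:
arm_command:
  commands:
    - {"x":0,"y":0.05,"z":-0.5,"ax":0,"ay":0,"az":0}
    - {"x":0,"y":0,"z":-0.5,"ax":0,"ay":0,"az":0}
    - {"x":0,"y":0,"z":-0.3,"ax":0,"ay":0,"az":0}
    - {"x":0,"y":0,"z":-0.2,"ax":0,"ay":0,"az":0}
    - {"x":0,"y":0,"z":0,"ax":0,"ay":0,"az":0}
    - {"x":0,"y":0,"z":0,"ax":0,"ay":0,"az":0}

```text
time_s: 16.65
ee_pos: [0.6016, -0.2273, 0.2402]
tcp_rot: [0.133, 0.991, 0.001, 0.002]
ft_force: [0.2, 0.4, -0.8]
width: 0.035
```

```bash
python3 - <<'E'
from sc import *
o,r=look("14",wT=None,wS=(150,150,290,290),sS=4)
print(o["time_s"],o["ee_pos"],o["ft_force"],o["width"])
print("back", delta(og["ee_pos"],Rg,o))
E
```

```text
16.65 [ 0.60156198 -0.22725941  0.24019148] [ 0.2345433   0.41088866 -0.77388266] 0.03499746714699172
back (array([-0.  ,  0.01, -0.05]), array([0.001, 0.   , 0.001]))
```

View pics/scene14.png

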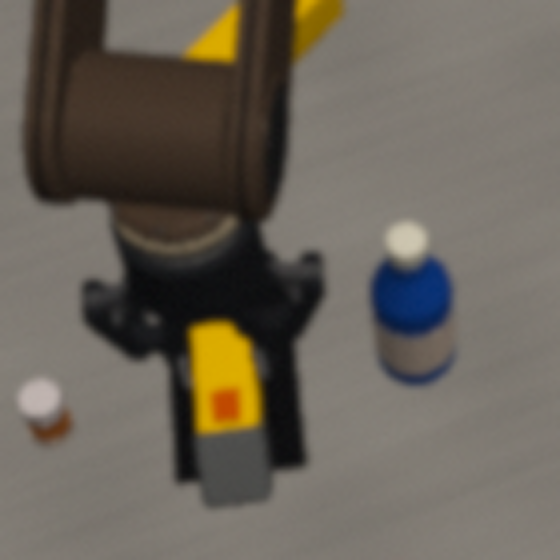

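Emit:
arm_command:
  commands:
    - {"x":0,"y":0,"z":-0.06,"ax":0,"ay":0,"az":0}
    - {"x":0,"y":0,"z":0,"ax":0,"ay":0,"az":0}

```text
time_s: 16.87
ee_pos: [0.6016, -0.2273, 0.2397]
tcp_rot: [0.133, 0.991, 0.001, 0.002]
ft_force: [0.2, -0.7, 0.0]
width: 0.0352
```

Emit:
arm_command:
  commands:
    - {"x":0,"y":0,"z":0,"ax":0,"ay":0,"az":0}
    - {"x":0,"y":0,"z":0,"ax":0,"ay":0,"az":0}
    - {"x":0,"y":0,"z":0,"ax":0,"ay":0,"az":0}
    - {"x":0,"y":0,"z":0,"ax":0,"ay":0,"az":0}
    - {"x":0,"y":0,"z":0,"ax":0,"ay":0,"az":0}
    - {"x":0,"y":0,"z":0,"ax":0,"ay":0,"az":0}
  grip: 8

```text
time_s: 17.37
ee_pos: [0.6016, -0.2273, 0.2398]
tcp_rot: [0.133, 0.991, 0.001, 0.002]
ft_force: [-0.0, -0.1, -0.2]
width: 0.0801
```

Emit:
arm_command:
  commands:
    - {"x":0,"y":0,"z":1.5,"ax":0,"ay":0,"az":0}
    - {"x":0,"y":0,"z":2.5,"ax":0,"ay":0,"az":0}
    - {"x":0,"y":0,"z":3.5,"ax":0,"ay":0,"az":0}
    - {"x":0,"y":0,"z":3.5,"ax":0,"ay":0,"az":0}
    - {"x":-1.5,"y":2.0,"z":2.0,"ax":0,"ay":0,"az":0}
    - {"x":-2.0,"y":3.3,"z":0,"ax":0,"ay":0,"az":0}
    - {"x":-2.0,"y":3.5,"z":0,"ax":0,"ay":0,"az":0}
    - {"x":-2.0,"y":3.5,"z":0,"ax":0,"ay":0,"az":0}

```text
time_s: 18.03
ee_pos: [0.5256, -0.1034, 0.3717]
tcp_rot: [0.134, 0.991, 0.001, 0.003]
ft_force: [-0.4, 0.9, -0.3]
width: 0.0803
```

Emit:
arm_command:
  commands:
    - {"x":-2.0,"y":2.0,"z":0,"ax":0,"ay":0,"az":0}
    - {"x":0,"y":0,"z":0,"ax":0,"ay":0,"az":0}
    - {"x":0,"y":0,"z":0,"ax":0,"ay":0,"az":0}

```text
time_s: 18.28
ee_pos: [0.5059, -0.0832, 0.3709]
tcp_rot: [0.132, 0.991, 0.001, 0.003]
ft_force: [-0.5, -0.3, -0.4]
width: 0.0801
```

```bash
python3 - <<'E'
from sc import *
o=arm.get_obs();print(o["time_s"],o["ee_pos"],o["ft_force"],o["width"])
for n in("scene","top"):
    d=arm.get_image(n);pickle.dump(d,open(n+"15.pkl","wb"));cv2.imwrite(f"pics/{n}15.png",d["img"])
    w=(345,170,385,235) if n=="top" else (185,200,230,265)
    m=cv2.inRange(cv2.cvtColor(d["img"],cv2.COLOR_BGR2HSV),(5,130,90),(35,255,255))
    print(n,cv2.minAreaRect((toz(d,biggest(m,w),.089)[:,:2]*1000).astype(np.float32)))
    X=cloud(d);X0=cloud(pickle.load(open(n+"0.pkl","rb")))
    P=X[m>0];
d0=pickle.load(open("scene0.pkl","rb"));d=pickle.load(open("scene15.pkl","rb"))
a=lambda d,b,s:cv2.resize(d["img"][b[1]:b[3],b[0]:b[2]],s,interpolation=cv2.INTER_CUBIC)
cv2.imwrite("pics/cmp.png",np.vstack([np.hstack([a(x,(150,190,270,280),(400,300)),a(x,(310,150,430,240),(400,300))]) for x in(d0,d)]))
E
```

```text
18.2833 [ 0.50588477 -0.08319641  0.3709282 ] [-0.48336659 -0.26770002 -0.41292684] 0.080104065954824
scene ((592.4202270507812, -222.52783203125), (38.77189636230469, 126.90811157226562), 75.38810729980469)
top ((590.5790405273438, -223.65078735351562), (39.66227340698242, 130.51907348632812), 75.50357818603516)
```

View pics/cmp.png

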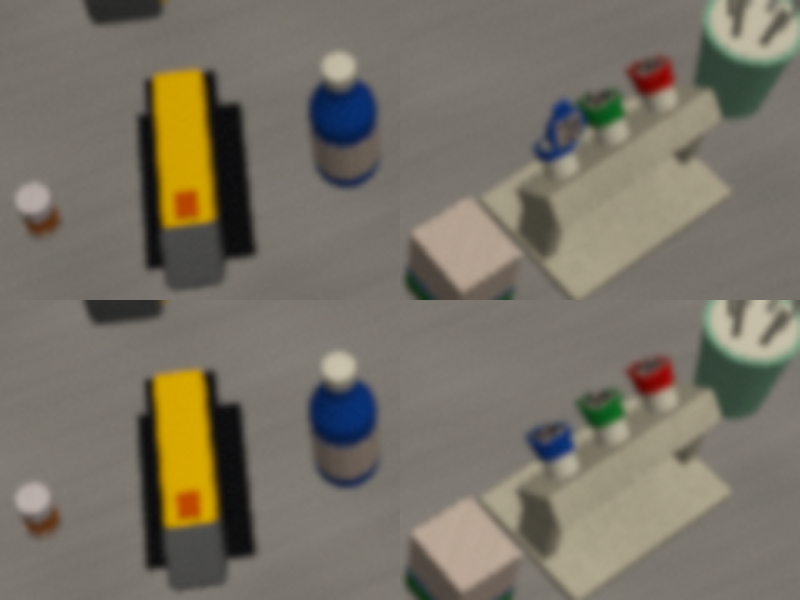

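View pics/top15.png

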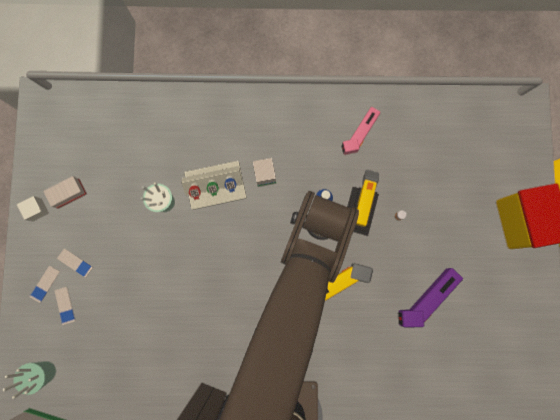

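```bash
python3 - <<'E'
from sc import *
for t in("0","15"):
    for n,w in(("top",(345,170,385,235)),("scene",(185,200,230,265))):
        d=pickle.load(open(n+t+".pkl","rb"));X=cloud(d)
        m=cv2.inRange(cv2.cvtColor(d["img"],cv2.COLOR_BGR2HSV),(5,130,90),(35,255,255))
        q=np.zeros_like(m);cv2.drawContours(q,[biggest(m,w)],-1,255,-1);q=cv2.erode(q,np.ones((5,5)))
        P=X[q>0];P=P[~np.isnan(P[:,0])];c=P.mean(0);a=np.linalg.lstsq(P-c,np.zeros(len(P)),rcond=None)
        s=np.linalg.svd(P-c)[2][2];print(t,n,np.median(P[:,2]).round(4),(s*np.sign(s[2])).round(3))
print(arm.hand_in())
E
```

```text
0 top 0.0903 [-0.026 -0.042  0.999]
0 scene 0.0888 [-0.013  0.002  1.   ]
15 top 0.09 [0.002 0.016 1.   ]
15 scene 0.0888 [-0.012  0.006  1.   ]
the job is handed in; nothing more can be done
None
```

I shut the blue cap, scanned it with the yellow scanner and put the scanner back in its stand. I handed the job in at about 18 s of the 66 s allowed. Nothing reports a verdict, so what follows is from my own measurements.

- **Cap:** I swept the blue cap over with the closed fingertips and pressed it to a hard stop at about 29 N. The pictures show it lying flat like the red and green caps. The stop came about 2 mm higher than my model predicted, which I put down to the roughly 2 mm calibration.
- **Scan:** I took the smaller yellow scanner from the black stand and held it still for about 3 s. From the measured arm pose, the window was 80 mm from the label, within about 0.1° of square and under 1 mm off centre. The label position itself is only good to about 2 mm. Wrist force stayed at noise level (about 1 N), so I saw no sign of contact with the rack or tubes.
- **Return:** The scanner is back in its trough and released. Its height matches the start within 0.3 mm in both cameras, and it lies about 1 mm and 0.8° from where it started, within the trough's play.
- **Everything else:** The red and green caps are shut, and the cup, carton, gel bottle and amber vial look unmoved in the last pictures. The gripper was open and clear of everything.

The first three move calls were refused as invalid input and moved nothing.

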